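# Set up the block for punching

## Task

Get the bench ready for punching gaskets: drop the two brass offcuts that stand on the wooden block through the neck of the glass jar, lay the white pad in the middle of the block and stand the large punch upright on the middle of the pad. Stand the small punch upright on the bench to the left of the block as seen from the robot, opposite the middle of the block's left side with a gap of about 3 cm between them. Do not let a punch topple over, and leave the hammer, screwdriver and tumbler where they are.

Things in the scene. Friction and masses are not known exactly. Their poses are not given: they have to be found in the camera images.
- block: Square pale wooden punching block, 110 x 110 mm, 30 mm high, fixed to the bench. Origin at the centre of its underside, on the bench; z up, x and y along its sides. It is turned at most 0.3 rad from the robot's axes, so its +y side is its left side as seen from the robot (its +x side is the far one).
- jar: Green glass jar, open at the top, with a narrow neck, fixed to the bench. 110 mm high; body 72 mm across up to 66 mm height, tapering to the neck, which is 38 mm across outside and 30 mm inside from 84 mm height to the rim. Inner floor at 5 mm. Origin at the centre of its underside; z up.
- offcut_a_mid (a point): Offcut of brass rod, a cylinder 14 mm across and 40 mm high, 50 g, standing loose on the left half of the block. The point is its centre, half-way up (20 mm above its foot); z along the rod.
- offcut_b_mid (a point): A second, identical brass offcut, 14 mm across and 40 mm high, standing loose on the right half of the block. The point is its centre, half-way up; z along the rod.
- pad_mid (a point): Round white plastic punching pad, 60 mm across, 16 mm thick, 60 g, lying flat and loose on the bench. The point is its centre, half-way up (8 mm); z up.
- large_punch_mid (a point): Large hollow punch, a plain round steel bar standing upright and loose on the bench: 34 mm across, 70 mm high, about 280 g. The lowest 12 mm and top 8 mm taper slightly (foot 29 mm across); its sides are straight from 12 to 62 mm height. The point is its centre, half-way up (35 mm); z up.
- small_punch_mid (a point): Small hollow punch, as the large one but thinner: 18 mm across (foot 15 mm), 70 mm high, about 120 g, standing upright and loose on the bench. The point is its centre, half-way up (35 mm); z up.
- hammer: Hammer lying on the bench beyond the block; not to be moved. Origin under its middle.
- screwdriver: Screwdriver lying on the bench on the far side of the block, between it and the hammer; not to be moved. Origin under its middle.
- tumbler: Clear drinking tumbler, 68 mm across the rim, 90 mm high, standing on the bench at the far right; not to be moved. Origin at the centre of its underside.
There are look-alikes about, which are no part of the job. There is more than one size of the block; the one meant has the size given above.

How it is judged:
By the outcome, as a careful person would: the job done as asked, in the order asked, and still so for the second after the job is handed in, with the robot touching nothing.
It also fails if it takes over 120 s, if anything falls off the work surface, if the arm or the gripper's body presses on something with over 40 N, if the wrist force passes 120 N, or if a joint passes its speed limit or range.

## Robot

A 6-joint arm with a two-finger parallel gripper is mounted at the origin on the work surface. World frame = base frame: x ahead of the robot, y to its left, z up, the work surface at z = 0. Lengths are in m, angles in rad, forces in N, time in s.
With the tool pointing down it reaches from about 0.225 to 0.875 m from the base axis. Payload 3.4 kg.
Tool frame: the origin (TCP) lies on the centre line of the jaws, within the pads' length; the fingertips stand 19 mm ahead of it and the grasp point (between the pads) is the TCP (nose_length is the distance from the TCP to the fingertips, in m); z points along the fingers, y is the direction in which the jaws open and shut (so a half turn about z gives the same grasp; the last joint's range is limited). The gripper opens to 85 mm and grips with 20 to 120 N. Pads are 22 mm wide; open, the fingers measure 114 mm over their backs; the gripper's body (76 mm by 85 mm) begins 54 mm behind the grasp point. The pads swing forward as they close: fully open they stand 13 mm farther back than shut.
Start: joints at [-1.301, 0.276, 1.505, -0, 1.361, -0.121], TCP at [0.219, -0.532, 0.25] pointing down, gripper open.
Joint ranges: [-2.89, 2.89], [-0.75, 2.08], [0.22, 2.7], [-1.18, 4.32], [0.11, 2.71], [-2.7, 2.7]. Speed limits (rad/s): [2.57, 2.57, 3.14, 3.14, 3.14, 3.14].

## Interface

Orientations are given as a unit quaternion [w, x, y, z].
In Python, from rig import * gives the robot as it stands.
- The arm moves only by the shell command python3 -m jog 'ROWS' [OPENING] [FORCE]. ROWS is JSON, one flat list of numbers, 6 for each row, row after row: the shift along the tool's x, y, z in mm, then the turn, a rotation vector about the tool's x, y, z in degrees. In form: [tx, ty, tz, wx, wy, wz, tx, ty, tz, wx, wy, wz, ...]. A call has 1 to 10 rows; each row is the pose to reach, as a shift and turn from the pose commanded when the call began, along the tool's axes at that moment; what a row does not reach only later rows make up. A row lasts 1/8 s, in which the tool goes at most 62.5 mm and 10.7 degrees, less where a joint would pass 70% of its speed; a pose out of reach is approached as far as the arm can. A call with a gripper value outside its range is refused whole. OPENING is the closure, from 0 (fully open) to 1 (shut), set as the call begins (- or left out, the last holds). The fingers move at their own pace and stop on an object; FORCE is the grip in N (left out, the last holds). Time passes only in rows, so rows that repeat a pose let the fingers close. It gives the time, the measured TCP pose, the force and the opening at its end, in the units of the state.
- get_state(): the state, without advancing time (a new reading comes with each control period).
- get_image(name): name is "side" or "top"; returns a dict with "frame" (400x640x3 uint8, red, green, blue), "camera_matrix" (3x3 intrinsics, pixels), "rvec" (rotation vector, rad) and "tvec" (3), from world to camera coordinates, as OpenCV has them. Camera axes: x right, y down, z forward; pixel columns grow to the right and rows downward; lengths in m; the calibration is good to about 2 mm. A picture is of the moment at which its call begins. There is no depth.
- sign_off(): hands the job in, once; it reports no verdict.
The state is a dict: "clock": time; "qpos": joint angles; "qd": joint speeds; "effort": joint torques, N m; "position": TCP position; "ee_rot": TCP orientation; "contact_force": force on the tool from outside, world axes, zero at the start; "moment": the same for the moment, N m; "width": finger opening in m.
Only numpy, scipy, OpenCV 4.12 (cv2) and the standard library are available. Lean on these libraries where they do the work, as an engineer would, in place of code of your own. Each camera call takes 0.05 s, during which the arm holds its last target.

## Working session

There is one attempt and no reset: what is moved stays moved. The work goes in short steps, Python scripts to look and compute and a shell command to move; the robot and the scene stay as the last step left them, time stands still between calls to the robot, and variables do not carry over. Pictures are saved under pics/ and viewed, and the job is handed in when it is done.

```bash
ls; mkdir -p pics
python3 - <<'E'
from rig import *
import cv2
s=get_state();print(s)
for n in("side","top"):
    d=get_image(n);cv2.imwrite(f"pics/{n}0.png",d["frame"][:,:,::-1]);print(n,d["camera_matrix"],d["rvec"],d["tvec"])
E
```

```text
pics
{'clock': 0.0, 'qpos': array([-1.30102017e+00,  2.76574608e-01,  1.50616494e+00,  2.19592610e-05,
        1.36069532e+00, -1.21005078e-01]), 'qd': array([-0.00089449,  0.00110404, -0.00089363,  0.00106424,  0.00108278,
        0.00051661]), 'effort': array([-1.23937871e-04, -4.16775155e+01, -2.45804054e+01,  2.44890094e-05,
        1.12072629e-02, -1.23880247e-05]), 'position': array([ 0.2188862 , -0.53115745,  0.24943864]), 'ee_rot': array([-9.19355005e-04,  9.80971937e-01,  1.94147394e-01, -5.77472846e-05]), 'contact_force': array([ 0.7572807 ,  0.44982101, -0.43945072]), 'moment': array([0.00648899, 0.00632747, 0.0228243 ]), 'width': 0.0856713669071074}
side [[364.10972686   0.         313.81078739]
 [  0.         364.10972686 197.53982198]
 [  0.           0.           1.        ]] [ 0.74203447 -2.45080617  1.32681593] [0.37878528 0.1912818  0.78223882]
top [[407.72666346   0.         320.24508181]
 [  0.         407.72666346 206.46663616]
 [  0.           0.           1.        ]] [ 2.19192577 -2.16299055  0.07055192] [0.01012641 0.46082732 1.00044507]
```

View pics/top0.png

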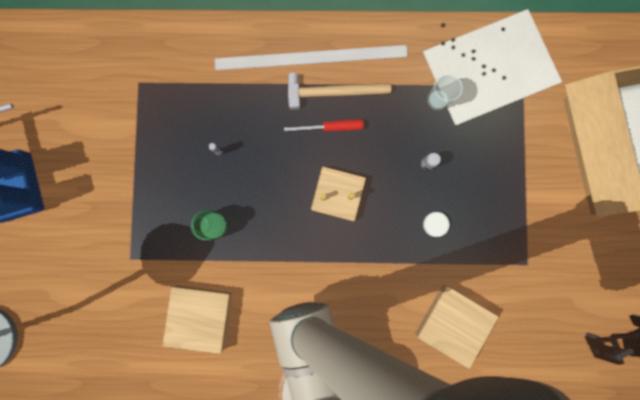

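View pics/side0.png

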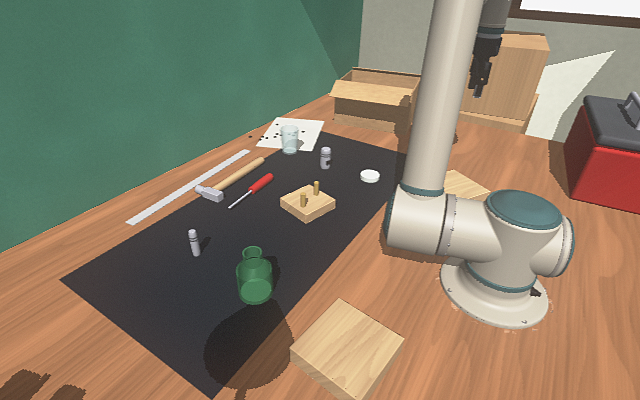

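The top view shows three wooden blocks, at (340,193), (197,320) and (458,327). Only (340,193) carries offcuts, and it is the smaller one. The punches are at (213,148), thin, and (432,160), thick. The pad is at (436,224), the jar at (209,225) and the tumbler at (445,92). Next I'll enlarge the view and measure.

```bash
cat > h.py <<'E'
from rig import *
import cv2, numpy as np
from scipy.spatial.transform import Rotation as R
def cam(n):
    d=get_image(n); K=np.array(d["camera_matrix"]);Rm=cv2.Rodrigues(np.array(d["rvec"]))[0];t=np.array(d["tvec"])
    return d["frame"],K,Rm,t
def ray(c,px):
    _,K,Rm,t=c; o=-Rm.T@t; v=Rm.T@np.linalg.inv(K)@np.array([px[0],px[1],1.]); return o,v
def onz(c,px,z):
    o,v=ray(c,px); return o+v*(z-o[2])/v[2]
def proj(c,p):
    _,K,Rm,t=c; q=K@(Rm@np.array(p)+t); return q[:2]/q[2]
def tri(c1,p1,c2,p2):
    o1,v1=ray(c1,p1);o2,v2=ray(c2,p2);A=np.stack([v1,-v2],1);s=np.linalg.lstsq(A,o2-o1,rcond=None)[0]
    a=o1+s[0]*v1;b=o2+s[1]*v2;return (a+b)/2,np.linalg.norm(a-b)
def crop(c,x0,y0,w,h,k,f):
    im=c[0][y0:y0+h,x0:x0+w,::-1]; cv2.imwrite("pics/"+f,cv2.resize(im,None,fx=k,fy=k,interpolation=cv2.INTER_CUBIC))
E
python3 - <<'E'
from h import *
t=cam("top");s=cam("side")
crop(t,190,130,270,120,2.9,"t1.png"); crop(s,180,130,220,190,3,"s1.png")
# rough sizes of the blocks
hsv=cv2.cvtColor(t[0],cv2.COLOR_RGB2HSV)
for p in((340,193),(197,320),(458,327),(213,148),(432,160),(436,224),(209,225),(20,180)): print(p,hsv[p[1],p[0]],onz(t,p,0.03).round(3))
m=cv2.inRange(hsv[130:260,140:525],(8,60,110),(30,170,255))
for ct in cv2.findContours(m,cv2.RETR_EXTERNAL,cv2.CHAIN_APPROX_NONE)[0]:
    if cv2.contourArea(ct)>300:
        r=cv2.minAreaRect(ct);b=cv2.boxPoints(r)+[140,130];print(b)
        P=np.array([onz(t,q,0.03) for q in b]);print(P.round(4),P.mean(0),np.linalg.norm(P-np.roll(P,1,0),axis=1))
E
```

```text
(340, 193) [ 19  92 224] [ 0.494 -0.032  0.03 ]
(197, 320) [ 18  94 219] [0.18  0.311 0.03 ]
(458, 327) [ 18  91 223] [ 0.173 -0.319  0.03 ]
(213, 148) [120   6 179] [0.603 0.286 0.03 ]
(432, 160) [128   5 203] [ 0.579 -0.26   0.03 ]
(436, 224) [ 39  11 241] [ 0.42  -0.268  0.03 ]
(209, 225) [ 68 113 136] [0.41 0.29 0.03]
(20, 180) [106 169 169] [0.516 0.767 0.03 ]
[[309.07583618 210.27891541]
 [320.79049683 165.09383392]
 [366.28790283 176.8894577 ]
 [354.57324219 222.07453918]]
[[ 0.4499  0.0435  0.03  ]
 [ 0.5628  0.0162  0.03  ]
 [ 0.5346 -0.0969  0.03  ]
 [ 0.4223 -0.0688  0.03  ]] [ 0.49243415 -0.02650182  0.03      ] [0.11560108 0.11616572 0.11654553 0.11577331]
```

View pics/t1.png

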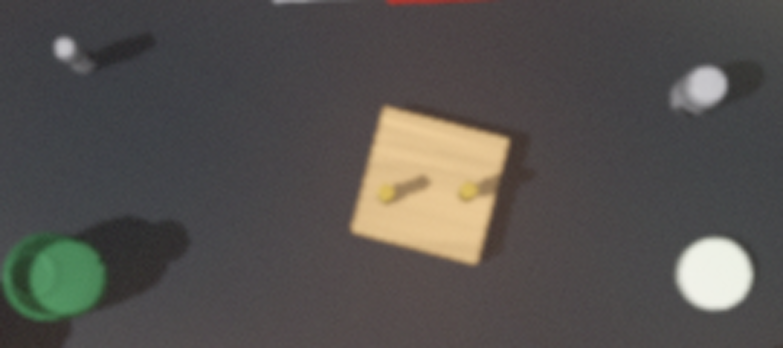

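View pics/s1.png

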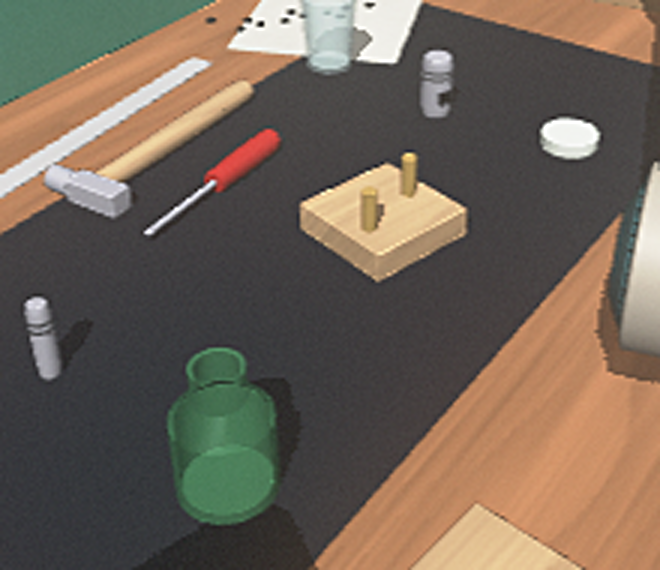

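Run:
```python
from h import *
t=cam("top");s=cam("side")
f=[]
def cr(c,x,y,w,h,k): return cv2.resize(c[0][y:y+h,x:x+w,::-1],None,fx=k,fy=k,interpolation=cv2.INTER_CUBIC)
a=np.hstack([cr(t,305,160,70,70,5),cr(t,180,200,70,70,5)[:350]])
cv2.imwrite("pics/t2.png",a)
a=np.hstack([cr(s,275,175,65,50,6),cr(s,225,240,65,70,6)[:300]]);cv2.imwrite("pics/s2.png",a)
cv2.imwrite("pics/s2b.png",np.hstack([cr(s,225,240,60,70,6),cr(s,180,220,40,70,6)]))
cv2.imwrite("pics/tp.png",np.hstack([cr(t,200,135,40,40,9),cr(t,412,145,40,40,9)]))
cv2.imwrite("pics/sp.png",np.hstack([cr(s,310,140,40,40,9),cr(s,352,155,40,40,9)]))
# mask-based
def blobs(c,lo,hi,x,y,w,h,amin=20):
    hsv=cv2.cvtColor(c[0],cv2.COLOR_RGB2HSV)[y:y+h,x:x+w]
    m=cv2.inRange(hsv,lo,hi);n,_,st,ce=cv2.connectedComponentsWithStats(m)
    for i in range(1,n):
        if st[i,4]>=amin: print(st[i]+[x,y,0,0,0],(ce[i]+[x,y]).round(1))
print("brass t");blobs(t,(20,110,90),(34,255,255),305,160,70,70,8)
print("brass s");blobs(s,(15,120,60),(34,255,255),275,170,70,60,8)
print("pad t");blobs(t,(0,0,190),(180,60,255),410,200,60,50)
print("pad s");blobs(s,(0,0,150),(180,60,255),350,160,40,30)
print("grey t");blobs(t,(0,0,120),(180,60,255),195,130,50,40);blobs(t,(0,0,120),(180,60,255),405,140,50,40)
print("grey s");blobs(s,(0,0,100),(180,60,255),180,220,30,45);blobs(s,(0,0,100),(180,60,255),315,140,25,32)
```

```text
brass t
[348 192   7   8  36] [351.  195.5]
[320 194   7   6  33] [322.8 196.4]
brass s
[314 181   5  15  48] [315.9 187.9]
[301 192   4  15  57] [302.5 199.4]
pad t
[424 213  25  23 459] [435.9 224.1]
pad s
[360 169  20  14 213] [369.5 175.6]
grey t
[209 143   7   8  44] [211.9 146.2]
[422 153  19  14 199] [431.4 160. ]
grey s
[188 229  12  28 192] [193.7 242.2]
[320 147  11  22 188] [324.9 156.9]
```

View pics/t2.png

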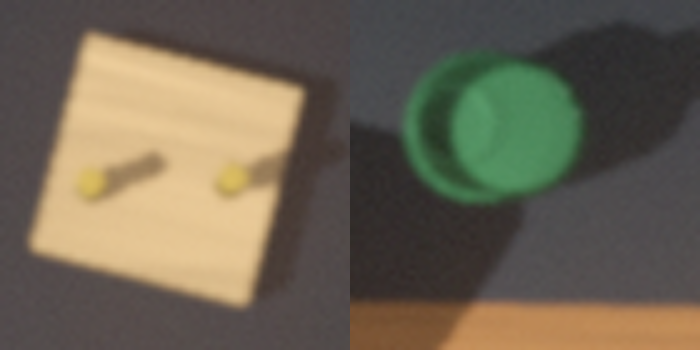

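View pics/s2b.png

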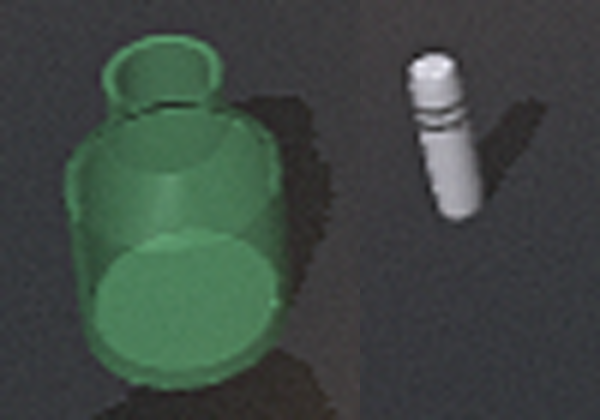

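View pics/tp.png

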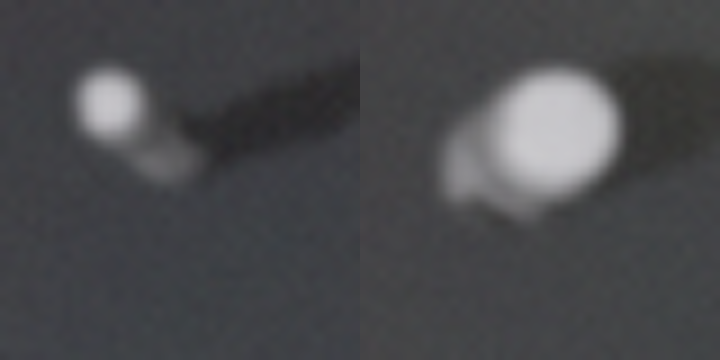

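View pics/sp.png

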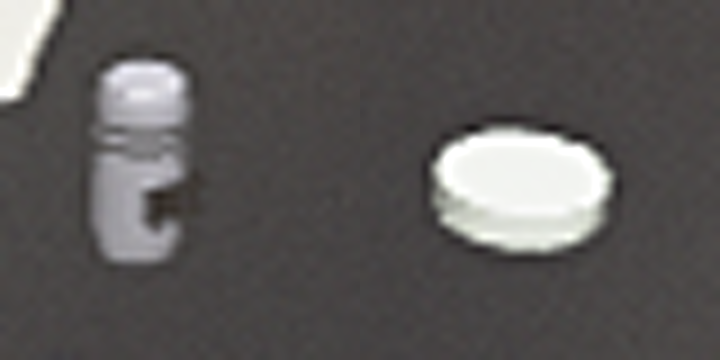

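View pics/s2.png

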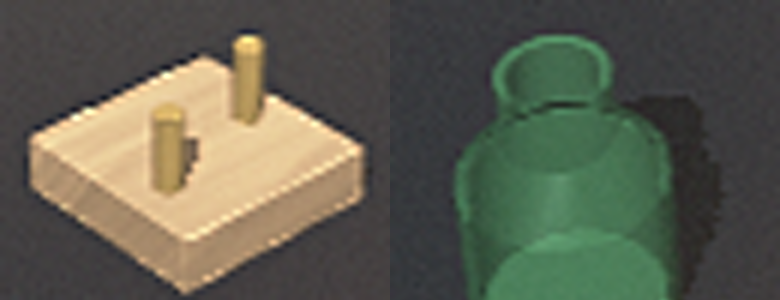

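Run:
```python
from h import *
np.set_printoptions(precision=4,suppress=True)
t=cam("top");s=cam("side")
A=(323.0,196.3);B=(351.0,195.6)
As=(225+0,0)
print("A top",onz(t,A,.07)); print("B top",onz(t,B,.07))
# side brass tops: crop s2 (168,112),(249,43) /6
sA=(275+168/6-.4,175+112/6-.4);sB=(275+249/6-.4,175+43/6-.4)
print("A side",onz(s,sA,.07),tri(t,A,s,sA)); print("B side",onz(s,sB,.07),tri(t,B,s,sB))
print("A side mid",onz(s,(302.6,199.6),.05)," B",onz(s,(315.9,188),.05))
C=[(305+x/5-.4,160+y/5-.4) for x,y in((87,35),(302,89),(247,304),(31,248))]
P=np.array([onz(t,c,.03) for c in C]);print(P,P.mean(0),np.linalg.norm(P-np.roll(P,1,0),axis=1))
v=P[0]-P[3]+P[1]-P[2];print("yaw",np.arctan2(v[1],v[0])); v=P[0]-P[1]+P[3]-P[2];print("yaw",np.arctan2(-v[0],v[1]))
Cs=[(275+x/6-.4,175+y/6-.4) for x,y in((206,57),(362,150),(190,237),(31,137))]
Q=np.array([onz(s,c,.03) for c in Cs]);print("side",Q,Q.mean(0),np.linalg.norm(Q-np.roll(Q,1,0),axis=1))
print("pad",onz(t,(435.9,224.1),.016),"side",onz(s,(352+(522-360)/9-.4,155+172/9-.4),.016))
print("small",onz(t,(211.8,146.3),.07),"side", onz(s,(180+(433-360)/6-.4,220+67/6-.4),.07))
print("large",onz(t,(433.6,159.2),.07),"side",onz(s,(310+145/9-.4,140+78/9-.4),.068))
print("jar floor t",onz(t,(213,225.2),.005),"shoulder",onz(t,(205.2,225),.066),"side rim",onz(s,(251.6,251.6),.11))
j=onz(s,(251.6,251.6),.11);print(proj(t,[j[0],j[1],.11]),proj(t,[j[0],j[1],.005]),proj(s,[j[0],j[1],.005]))
print("cams",ray(t,(0,0))[0],ray(s,(0,0))[0])
```

```text
A top [0.4809 0.0094 0.07  ]
B top [ 0.4834 -0.0569  0.07  ]
A side [0.4801 0.0136 0.07  ] (array([0.4818, 0.0098, 0.0672]), np.float64(0.0014279809665512834))
B side [ 0.4828 -0.0554  0.07  ] (array([ 0.4836, -0.0569,  0.0689]), np.float64(0.00016000942265320057))
A side mid [0.4802 0.0135 0.05  ]  B [ 0.4827 -0.0551  0.05  ]
[[ 0.5591  0.0131  0.03  ]
 [ 0.5333 -0.0937  0.03  ]
 [ 0.4264 -0.0673  0.03  ]
 [ 0.4526  0.0393  0.03  ]] [ 0.4929 -0.0272  0.03  ] [0.1096 0.1099 0.1101 0.1098]
yaw -0.2418499335010195
yaw -0.2388179667380107
side [[ 0.5284 -0.0888  0.03  ]
 [ 0.4242 -0.0615  0.03  ]
 [ 0.4511  0.039   0.03  ]
 [ 0.5551  0.0158  0.03  ]] [ 0.4897 -0.0239  0.03  ] [0.1079 0.1077 0.104  0.1066]
pad [ 0.4205 -0.2717  0.016 ] side [ 0.4186 -0.2697  0.016 ]
small [0.5982 0.278  0.07  ] side [0.5956 0.2816 0.07  ]
large [ 0.573  -0.2528  0.07  ] side [ 0.5735 -0.2533  0.068 ]
jar floor t [0.4107 0.2866 0.005 ] shoulder [0.4093 0.2885 0.066 ] side rim [0.4075 0.291  0.11  ]
[198.4119 225.2044] [211.2355 226.4488] [255.5213 289.5752]
cams [0.3837 0.0046 1.0325] [0.0253 0.6708 0.5842]
```

Top-view pixels for each candidate:
- **Blocks:** (340,193) measures about 110 mm in the mat area. The blocks at (197,320) and (458,327) are larger, at about 150 mm, and lie off the mat, so (340,193) is the one meant.
- **Punches:** the small one is at (212,146), with a thin top. The large one is at (434,159), with a thick top.

The enlarged crops confirm these. I'll start moving.

```bash
cat >> h.py <<'E'
np.set_printoptions(precision=4,suppress=True)
def go(x,y,z,yaw,st=None):
    """shift (mm) and turn (deg) in tool axes from the present pose to a tool-down pose; yaw (deg) = heading of tool x"""
    s=st or get_state(); q=s["ee_rot"]; R0=R.from_quat([q[1],q[2],q[3],q[0]])
    a=np.radians(yaw); R1=R.from_matrix(np.array([[np.cos(a),np.sin(a),0],[np.sin(a),-np.cos(a),0],[0,0,-1]]))
    print("at",np.array(s["position"]),"yaw",np.degrees(np.arctan2(*R0.as_matrix()[[1,0],0])).round(2),"tilt",np.degrees(np.arccos(-R0.as_matrix()[2,2])).round(2),"w",round(s["width"],4),"F",s["contact_force"].round(1),"t",s["clock"])
    print("shift mm",(R0.inv().apply(np.array([x,y,z])-s["position"])*1000).round(1),"turn deg",np.degrees((R0.inv()*R1).as_rotvec()).round(2))
E
python3 -c "
from h import *
go(.4808,.0103,.16,90)"
```

```text
at [ 0.219  -0.5316  0.2502] yaw 22.39 tilt 0.01 w 0.0855 F [-0.6  0.2 -0.1] t 0.4
shift mm [ 448.5 -401.3   90.3] turn deg [ -0.01  -0.01 -67.61]
```

```bash
python3 -m jog '[448,-402,40,0,0,-67.6,448,-402,40,0,0,-67.6,448,-402,40,0,0,-67.6,448,-402,40,0,0,-67.6,448,-402,40,0,0,-67.6,448,-402,40,0,0,-67.6,448,-402,40,0,0,-67.6,448,-402,40,0,0,-67.6,448,-402,40,0,0,-67.6,448,-402,40,0,0,-67.6]' 0.4
python3 -m jog '[0,0,0,0,0,0,0,0,0,0,0,0,0,0,0,0,0,0]'
python3 -c "
from h import *
go(.4808,.0103,.1,90)"
```

```text
clock: 1.65
position: [0.4809, 0.0133, 0.2103]
ee_rot: [0.0, 0.706, 0.708, 0.0]
contact_force: [0.3, 0.2, 0.2]
width: 0.0513
clock: 2.02
position: [0.4797, 0.0096, 0.2104]
ee_rot: [0.0, 0.708, 0.706, -0.0]
contact_force: [-0.9, -0.3, -0.3]
width: 0.0513
at [0.4797 0.0096 0.2104] yaw 89.9 tilt 0.03 w 0.0513 F [-0.9 -0.3 -0.3] t 2.025
shift mm [  0.8   1.1 110.4] turn deg [-0.    0.03 -0.1 ]
```

```bash
python3 -m jog '[0.5,1,50,0,0,0,0.5,1,90,0,0,0,0.5,1,90,0,0,0]'
python3 - <<'E'
from h import *
go(.4808,.0103,.066,90)
t=cam("top");s=cam("side");crop(t,290,150,90,90,5,"t3.png");crop(s,265,140,90,90,5,"s3.png")
E
```

```text
clock: 2.4
position: [0.4785, 0.0103, 0.1182]
ee_rot: [-0.003, 0.708, 0.706, -0.002]
contact_force: [-0.0, -0.4, 1.0]
width: 0.0516
at [0.4785 0.0103 0.1182] yaw 89.88 tilt 0.39 w 0.0516 F [-0.  -0.4  1. ] t 2.4
shift mm [-0.1  2.7 52.2] turn deg [-0.39 -0.03 -0.12]
```

View pics/s3.png

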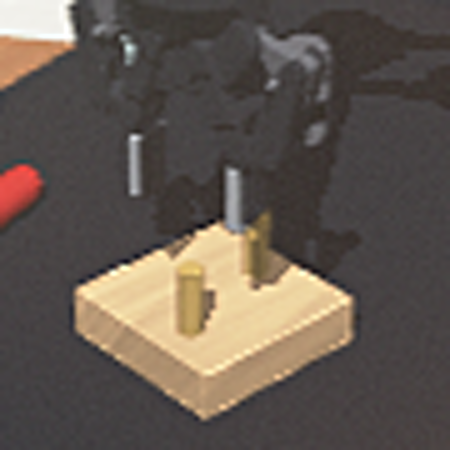

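View pics/t3.png

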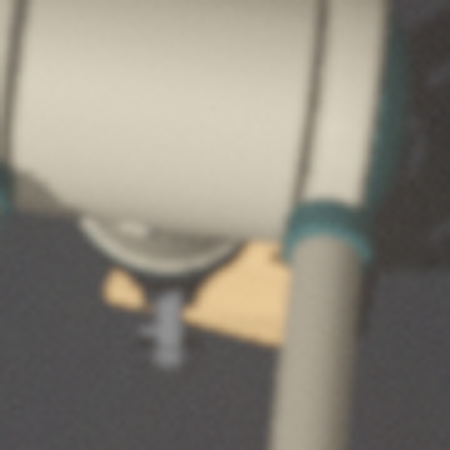

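The side crop shows the open pads at (135,165) and (235,200), straddling offcut A at (190,300). They are lined up, so I'll descend and grip.

```bash
python3 -m jog '[0,2,30,0,0,0,0,2,52,0,0,0,0,2,52,0,0,0,0,2,52,0,0,0]'
python3 -m jog '[0,0,0,0,0,0,0,0,0,0,0,0,0,0,0,0,0,0,0,0,0,0,0,0,0,0,0,0,0,0,0,0,0,0,0,0]' 1 30
python3 -m jog '[0,0,-60,0,0,0,0,0,-110,0,0,0,0,0,-110,0,0,0,0,0,-110,0,0,0]'
python3 - <<'E'
from h import *
go(.4085,.2885,.175,90)
t=cam("top");s=cam("side");crop(s,225,120,130,110,5,"s4.png")
E
```

```text
clock: 3.0
position: [0.4847, 0.0108, 0.0701]
ee_rot: [0.001, 0.707, 0.707, 0.001]
contact_force: [-0.5, 0.1, -0.4]
width: 0.0512
clock: 3.75
position: [0.4836, 0.0111, 0.0692]
ee_rot: [0.001, 0.707, 0.707, 0.0]
contact_force: [-1.2, -0.0, 6.5]
width: 0.0119
clock: 4.25
position: [0.4824, 0.0113, 0.1778]
ee_rot: [-0.0, 0.707, 0.707, -0.0]
contact_force: [0.4, 0.0, 0.3]
width: 0.0118
at [0.4824 0.0113 0.1778] yaw 89.99 tilt 0.05 w 0.0118 F [0.4 0.  0.3] t 4.25
shift mm [277.2 -73.9   2.9] turn deg [-0.05 -0.   -0.01]
```

View pics/s4.png

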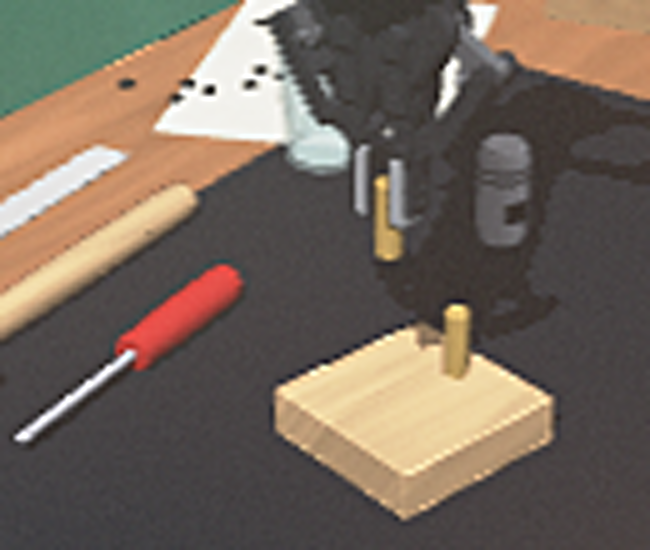

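Offcut A is held, with its lower end at crop (390,255). B still stands. I'll move over the jar.

```bash
python3 -m jog '[277,-74,-5,0,0,0,277,-74,-5,0,0,0,277,-74,-5,0,0,0,277,-74,-5,0,0,0,277,-74,-5,0,0,0,277,-74,-5,0,0,0,277,-74,-5,0,0,0,277,-74,-5,0,0,0]'
python3 - <<'E'
from h import *
go(.4085,.2885,.175,90)
t=cam("top");s=cam("side");crop(s,215,180,90,110,5,"s5.png");crop(t,150,170,100,90,5,"t5.png")
E
```

```text
clock: 5.35
position: [0.4093, 0.2869, 0.1826]
ee_rot: [0.0, 0.708, 0.707, -0.001]
contact_force: [-0.6, -0.4, -1.1]
width: 0.012
at [0.4093 0.2869 0.1826] yaw 89.9 tilt 0.09 w 0.012 F [-0.6 -0.4 -1.1] t 5.35
shift mm [ 1.6 -0.7  7.6] turn deg [-0.07  0.07 -0.1 ]
```

View pics/s5.png

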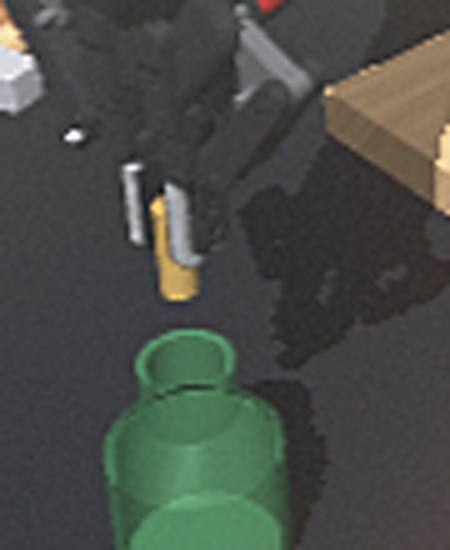

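View pics/t5.png

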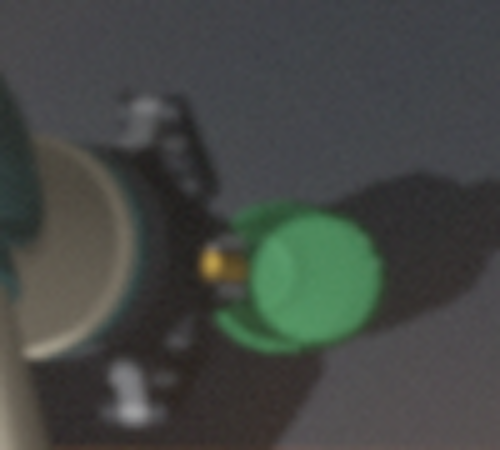

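Run:
```python
from h import *
t=cam("top");s=cam("side")
b=(250.4,237.8); 
for z in(.138,.143,.148): print(z,onz(s,b,z))
print("rim",onz(s,(251.6,251.6),.11), onz(s,(215+186/5-.4,180+363/5-.4),.11))
tb=(150+243/5-.4,170+267/5-.4); print(onz(t,tb,.143), tri(t,tb,s,b))
tt=(150+212/5-.4,170+265/5-.4); print("top end",onz(t,tt,.183))
print("floor t",onz(t,(150+317/5-.4,170+278/5-.4),.005))
p=get_state()["position"];print("tcp proj t",proj(t,p),"s",proj(s,p)); 
hsv=cv2.cvtColor(t[0],cv2.COLOR_RGB2HSV); m=cv2.inRange(hsv,(55,60,100),(85,255,255)); ys,xs=np.nonzero(m[190:260,170:250]); print("disc bbox",xs.min()+170,xs.max()+170,ys.min()+190,ys.max()+190)
```

```text
0.138 [0.4126 0.2853 0.138 ]
0.143 [0.4082 0.2896 0.143 ]
0.148 [0.4039 0.2939 0.148 ]
rim [0.4075 0.291  0.11  ] [0.406 0.292 0.11 ]
[0.4114 0.2814 0.143 ] (array([0.4125, 0.2839, 0.1369]), np.float64(0.0021442854402264483))
top end [0.4108 0.2819 0.183 ]
floor t [0.4107 0.2866 0.005 ]
tcp proj t [189.3443 223.2069] s [248.9404 219.8001]
disc bbox 194 225 213 239
```

```bash
python3 -m jog '[2,-1,10,0,0,0,2,-1,25,0,0,0,2,-1,38,0,0,0,2,-1,38,0,0,0]'
python3 - <<'E'
from h import *
go(.4085,.2885,.133,90)
t=cam("top");s=cam("side");crop(s,215,180,90,110,5,"s6.png");crop(t,150,170,100,90,5,"t6.png")
E
```

```text
clock: 6.05
position: [0.4071, 0.2896, 0.1436]
ee_rot: [-0.0, 0.707, 0.707, -0.002]
contact_force: [-0.2, -0.4, 0.0]
width: 0.0122
at [0.4071 0.2896 0.1436] yaw 90.0 tilt 0.21 w 0.0122 F [-0.2 -0.4  0. ] t 6.05
shift mm [-1.1  1.4 10.6] turn deg [-0.18  0.1  -0.  ]
```

View pics/s6.png

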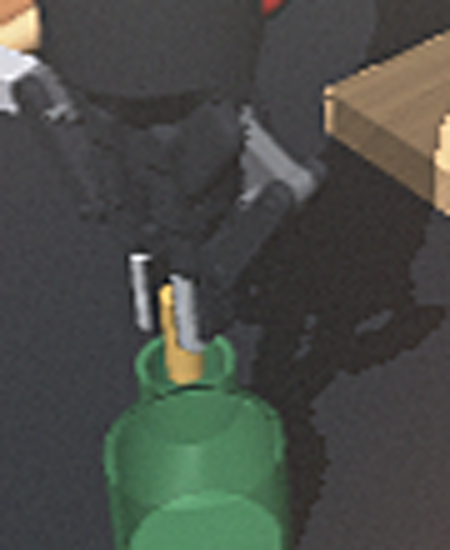

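View pics/t6.png

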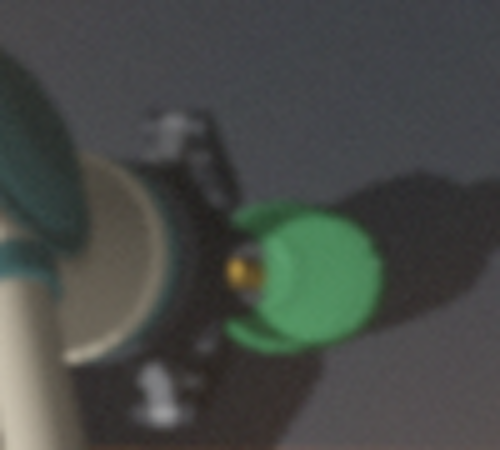

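The offcut's foot is at crop (185,375), inside the rim ellipse centred at (186,363). I'll lower a little more and release.

```bash
python3 -m jog '[0,1,8,0,0,0,0,1,8,0,0,0,0,1,8,0,0,0]'
python3 -m jog '[0,0,0,0,0,0,0,0,0,0,0,0,0,0,0,0,0,0,0,0,0,0,0,0,0,0,0,0,0,0,0,0,0,0,0,0]' 0.4
python3 -m jog '[0,0,-40,0,0,0,0,0,-75,0,0,0,0,0,-75,0,0,0]'
python3 - <<'E'
from h import *
go(.4835,-.056,.2,90)
t=cam("top");s=cam("side");crop(s,215,170,130,130,4,"s7.png")
E
```

```text
clock: 6.52
position: [0.4093, 0.2902, 0.1373]
ee_rot: [0.0, 0.707, 0.707, 0.0]
contact_force: [-0.1, -0.5, -0.7]
width: 0.0116
clock: 7.28
position: [0.4092, 0.2901, 0.1372]
ee_rot: [0.0, 0.707, 0.707, -0.0]
contact_force: [-0.8, -0.5, 0.5]
width: 0.0513
clock: 7.65
position: [0.4109, 0.2911, 0.215]
ee_rot: [0.001, 0.707, 0.707, 0.003]
contact_force: [0.1, -0.5, -1.3]
width: 0.051
at [0.4109 0.2911 0.215 ] yaw 90.0 tilt 0.38 w 0.051 F [ 0.1 -0.5 -1.3] t 7.65
shift mm [-347.1   72.5   14.5] turn deg [ 0.34 -0.17 -0.  ]
```

View pics/s7.png

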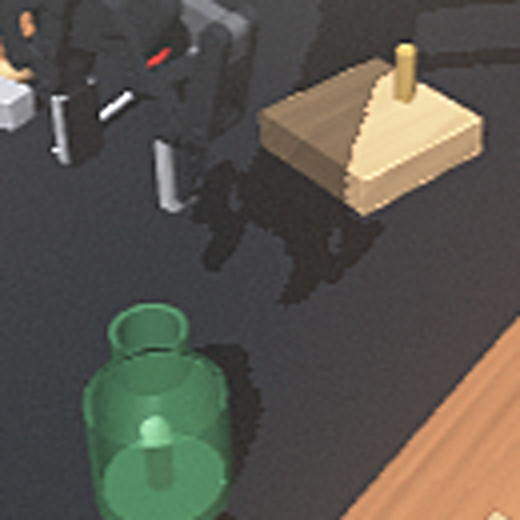

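Offcut A now stands in the jar, seen through the glass at crop (155,450). Next is offcut B.

```bash
python3 -m jog '[-347,73,14,0,0,0,-347,73,14,0,0,0,-347,73,14,0,0,0,-347,73,14,0,0,0,-347,73,14,0,0,0,-347,73,14,0,0,0,-347,73,14,0,0,0,-347,73,14,0,0,0,-347,73,14,0,0,0]'
python3 - <<'E'
from h import *
go(.4838,-.056,.068,90)
E
```

```text
clock: 8.88
position: [0.4815, -0.0556, 0.1978]
ee_rot: [-0.001, 0.707, 0.708, -0.0]
contact_force: [-1.5, 0.3, 0.5]
width: 0.0513
at [ 0.4815 -0.0556  0.1978] yaw 90.07 tilt 0.08 w 0.0513 F [-1.5  0.3  0.5] t 8.875
shift mm [ -0.5   2.5 129.8] turn deg [-0.07 -0.04  0.07]
```

```bash
python3 -m jog '[0,2,50,0,0,0,0,2,90,0,0,0,0,2,115,0,0,0,0,2,130,0,0,0,0,2,130,0,0,0,0,2,130,0,0,0]'
python3 -m jog '[0,0,0,0,0,0,0,0,0,0,0,0,0,0,0,0,0,0,0,0,0,0,0,0,0,0,0,0,0,0,0,0,0,0,0,0]' 1 30
python3 -m jog '[0,0,-60,0,0,0,0,0,-115,0,0,0,0,0,-115,0,0,0,0,0,-115,0,0,0]'
python3 - <<'E'
from h import *
go(.4085,.2905,.182,90)
t=cam("top");s=cam("side");crop(s,275,110,100,110,5,"s8.png")
E
```

```text
clock: 9.62
position: [0.4846, -0.0563, 0.0689]
ee_rot: [0.001, 0.707, 0.707, 0.0]
contact_force: [-0.5, -0.2, -0.0]
width: 0.0513
clock: 10.38
position: [0.4845, -0.057, 0.0689]
ee_rot: [0.0, 0.707, 0.707, 0.0]
contact_force: [-0.8, -0.1, 5.8]
width: 0.0121
clock: 10.88
position: [0.4833, -0.0567, 0.1826]
ee_rot: [-0.001, 0.707, 0.707, -0.0]
contact_force: [0.8, -0.5, -1.2]
width: 0.0118
at [ 0.4833 -0.0567  0.1826] yaw 89.99 tilt 0.07 w 0.0118 F [ 0.8 -0.5 -1.2] t 10.875
shift mm [347.2 -74.9   0.8] turn deg [-0.07 -0.01 -0.01]
```

View pics/s8.png

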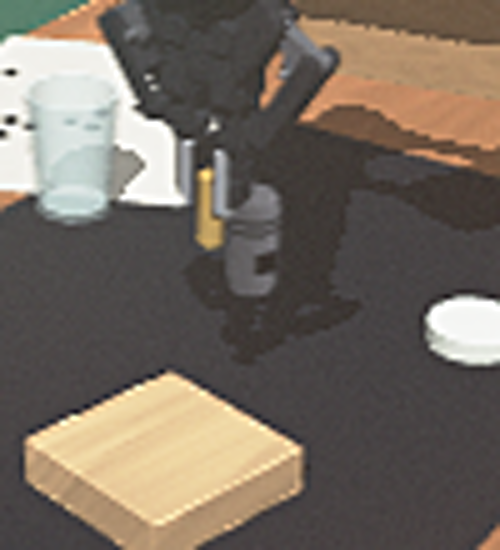

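```bash
python3 -m jog '[347,-75,-5,0,0,0,347,-75,-5,0,0,0,347,-75,-5,0,0,0,347,-75,-5,0,0,0,347,-75,-5,0,0,0,347,-75,-5,0,0,0,347,-75,-5,0,0,0,347,-75,-5,0,0,0,347,-75,-5,0,0,0]'
python3 -m jog '[0,0,15,0,0,0,0,0,30,0,0,0,0,0,42,0,0,0,0,0,42,0,0,0]'
python3 - <<'E'
from h import *
go(.409,.290,.137,90)
t=cam("top");s=cam("side");crop(s,215,180,90,110,5,"s9.png");crop(t,295,150,90,90,6,"t9.png")
E
```

```text
clock: 12.1
position: [0.4092, 0.2889, 0.1876]
ee_rot: [-0.0, 0.708, 0.707, -0.001]
contact_force: [-0.1, 0.5, -0.5]
width: 0.0118
clock: 12.6
position: [0.4083, 0.2895, 0.1447]
ee_rot: [-0.0, 0.707, 0.707, -0.002]
contact_force: [-0.1, -0.8, -0.5]
width: 0.0118
at [0.4083 0.2895 0.1447] yaw 89.97 tilt 0.19 w 0.0118 F [-0.1 -0.8 -0.5] t 12.6
shift mm [0.5 0.7 7.7] turn deg [-0.17  0.09 -0.03]
```

View pics/s9.png

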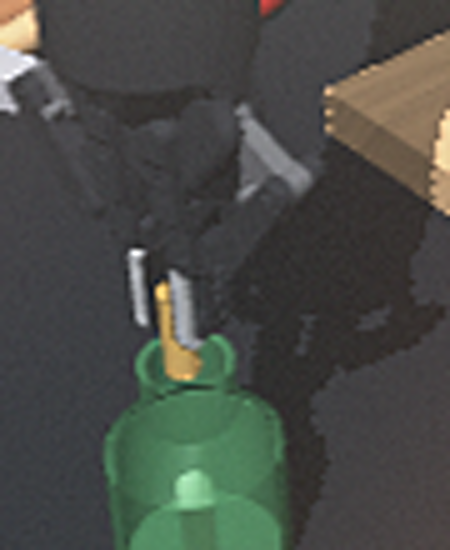

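View pics/t9.png

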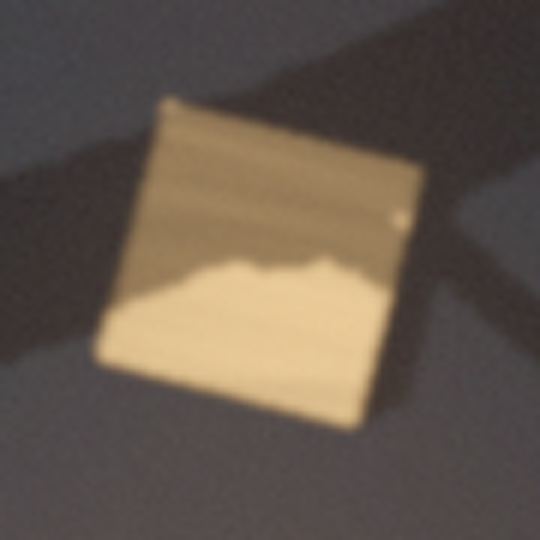

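Offcut B's foot is at crop (182,372), inside the neck. I'll release it.

```bash
python3 -m jog '[0,0,8,0,0,0,0,0,8,0,0,0,0,0,8,0,0,0]'
python3 -m jog '[0,0,0,0,0,0,0,0,0,0,0,0,0,0,0,0,0,0,0,0,0,0,0,0,0,0,0,0,0,0,0,0,0,0,0,0]' 0.4
python3 -m jog '[0,0,-40,0,0,0,0,0,-75,0,0,0,0,0,-75,0,0,0]'
python3 - <<'E'
from h import *
go(.42,-.271,.15,90)
t=cam("top");s=cam("side");crop(s,215,190,90,120,5,"s10.png")
E
```

```text
clock: 13.08
position: [0.4092, 0.2902, 0.1383]
ee_rot: [0.0, 0.707, 0.707, 0.0]
contact_force: [-0.1, -0.7, 0.7]
width: 0.012
clock: 13.82
position: [0.4092, 0.2902, 0.1383]
ee_rot: [0.0, 0.707, 0.707, -0.0]
contact_force: [0.2, -0.9, -0.1]
width: 0.0515
clock: 14.2
position: [0.4108, 0.2911, 0.216]
ee_rot: [0.001, 0.707, 0.707, 0.003]
contact_force: [0.3, -1.0, -0.2]
width: 0.051
at [0.4108 0.2911 0.216 ] yaw 89.99 tilt 0.37 w 0.051 F [ 0.3 -1.  -0.2] t 14.2
shift mm [-562.3    8.8   64.4] turn deg [ 0.33 -0.17 -0.01]
```

View pics/s10.png

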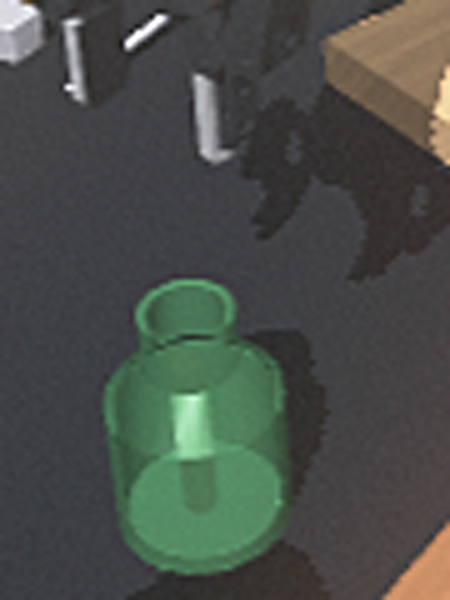

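Both offcuts are inside the jar, B above A at crop (195,425), well below the rim. Next is the pad.

```bash
python3 -m jog '[-562,9,30,0,0,0,-562,9,30,0,0,0,-562,9,30,0,0,0,-562,9,30,0,0,0,-562,9,30,0,0,0,-562,9,30,0,0,0,-562,9,30,0,0,0,-562,9,30,0,0,0,-562,9,30,0,0,0,-562,9,30,0,0,0]' 0
python3 -m jog '[0,0,0,0,0,0,0,0,0,0,0,0,0,0,0,0,0,0]'
python3 - <<'E'
from h import *
go(.420,-.2707,.022,90)
t=cam("top");s=cam("side");crop(s,240,220,50,90,6,"s11.png")
E
```

```text
clock: 15.55
position: [0.4175, -0.2757, 0.1813]
ee_rot: [-0.001, 0.709, 0.705, -0.001]
contact_force: [1.0, 0.9, -0.5]
width: 0.0853
clock: 15.92
position: [0.4181, -0.2704, 0.1834]
ee_rot: [-0.0, 0.706, 0.708, 0.0]
contact_force: [-0.4, 0.3, 0.4]
width: 0.0852
at [ 0.4181 -0.2704  0.1834] yaw 90.1 tilt 0.01 w 0.0852 F [-0.4  0.3  0.4] t 15.925
shift mm [ -0.3   1.9 161.4] turn deg [-0.   -0.01  0.1 ]
```

View pics/s11.png

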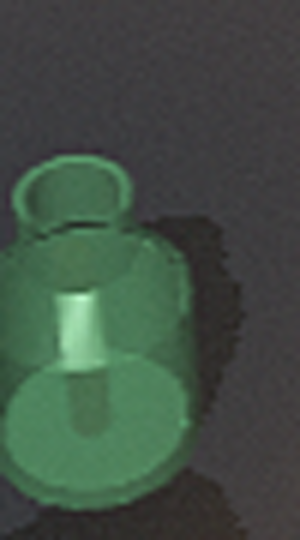

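```bash
python3 -m jog '[0,2,50,0,0,0,0,2,100,0,0,0,0,2,135,0,0,0,0,2,150,0,0,0,0,2,161,0,0,0,0,2,161,0,0,0,0,2,161,0,0,0]'
python3 - <<'E'
from h import *
go(.420,-.2707,.021,90)
t=cam("top");s=cam("side");crop(s,325,130,90,80,6,"s12.png")
E
```

```text
clock: 16.9
position: [0.4207, -0.2722, 0.023]
ee_rot: [0.001, 0.707, 0.707, 0.0]
contact_force: [-1.0, -0.2, 1.0]
width: 0.0853
at [ 0.4207 -0.2722  0.023 ] yaw 90.01 tilt 0.1 w 0.0853 F [-1.  -0.2  1. ] t 16.9
shift mm [ 1.5 -0.7  2. ] turn deg [0.07 0.07 0.01]
```

View pics/s12.png

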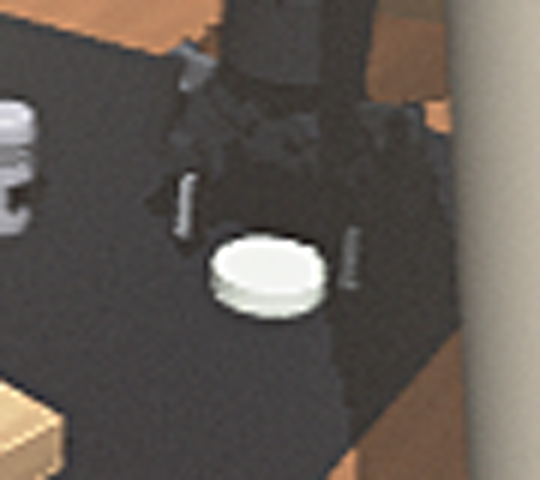

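Run:
```python
from h import *
s=cam("side")
for z in(.004,.01,.016,.022): print(z,[proj(s,[x,-.2707,z])for x in(.463,.378)],onz(s,(355.1,169.1),z),onz(s,(383,177.8),z))
```

```text
0.004 [array([356.9302, 172.9247]), array([381.086 , 180.5922])] [ 0.4798 -0.29    0.004 ] [ 0.3802 -0.2902  0.004 ]
0.01 [array([357.0818, 171.3041]), array([381.3129, 178.9395])] [ 0.4751 -0.2801  0.01  ] [ 0.3766 -0.2803  0.01  ]
0.016 [array([357.2343, 169.6743]), array([381.5412, 177.277 ])] [ 0.4704 -0.2701  0.016 ] [ 0.3729 -0.2703  0.016 ]
0.022 [array([357.3877, 168.0354]), array([381.7708, 175.6049])] [ 0.4657 -0.2602  0.022 ] [ 0.3692 -0.2604  0.022 ]
```

The open fingertips are at about z = 15 mm and swing forward as they close, so I'll lower 4 mm and then grip.

```bash
python3 -m jog '[1,0,4,0,0,0,1,0,4,0,0,0]'
python3 -m jog '[0,0,0,0,0,0,0,0,0,0,0,0,0,0,0,0,0,0,0,0,0,0,0,0,0,0,0,0,0,0,0,0,0,0,0,0]' 1 30
python3 - <<'E'
from h import *
go(.4925,-.0265,.1,90)
E
python3 -m jog '[0,0,-30,0,0,0,0,0,-60,0,0,0,0,0,-60,0,0,0,0,0,-60,0,0,0]'
python3 - <<'E'
from h import *
go(.4925,-.0265,.1,90)
t=cam("top");s=cam("side");crop(s,325,100,90,80,6,"s13.png");crop(t,295,150,180,120,4,"t13.png")
E
```

```text
clock: 17.3
position: [0.4199, -0.2706, 0.0182]
ee_rot: [-0.0, 0.707, 0.707, -0.0]
contact_force: [-0.7, -0.1, -0.7]
width: 0.0852
clock: 18.05
position: [0.4201, -0.2709, 0.0186]
ee_rot: [0.0, 0.707, 0.707, -0.0]
contact_force: [-1.8, 0.7, 5.6]
width: 0.0581
at [ 0.4201 -0.2709  0.0186] yaw 89.99 tilt 0.02 w 0.0581 F [-1.8  0.7  5.6] t 18.05
shift mm [244.4  72.4 -81.5] turn deg [ 0.01  0.02 -0.01]
clock: 18.55
position: [0.4196, -0.2704, 0.0775]
ee_rot: [-0.001, 0.707, 0.707, -0.0]
contact_force: [0.4, 0.4, -1.2]
width: 0.0585
at [ 0.4196 -0.2704  0.0775] yaw 89.99 tilt 0.07 w 0.0585 F [ 0.4  0.4 -1.2] t 18.55
shift mm [243.9  72.9 -22.4] turn deg [-0.05 -0.05 -0.01]
```

View pics/s13.png

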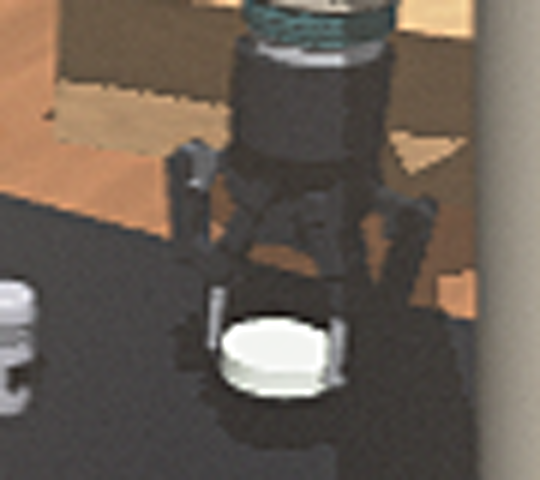

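View pics/t13.png

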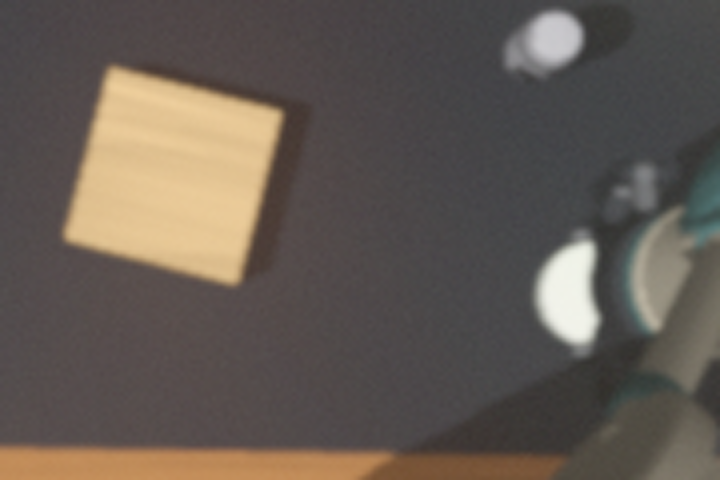

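The pad is held level. The block lies clear in the top view, with its centre at about (338,193). I'll carry the pad over.

```bash
python3 -m jog '[244,73,-18,0,0,0,244,73,-18,0,0,0,244,73,-18,0,0,0,244,73,-18,0,0,0,244,73,-18,0,0,0,244,73,-18,0,0,0,244,73,-18,0,0,0]'
python3 -m jog '[0,0,15,0,0,0,0,0,30,0,0,0,0,0,30,0,0,0]'
python3 - <<'E'
from h import *
go(.493,-.0265,.0495,90)
t=cam("top");s=cam("side");crop(s,260,120,100,120,5,"s14.png");crop(t,295,150,90,90,6,"t14.png")
E
```

```text
clock: 19.52
position: [0.4925, -0.0281, 0.0957]
ee_rot: [-0.0, 0.708, 0.707, -0.001]
contact_force: [0.0, -0.3, 0.3]
width: 0.0586
clock: 19.9
position: [0.4918, -0.0282, 0.0652]
ee_rot: [-0.001, 0.708, 0.706, -0.001]
contact_force: [-0.6, -0.5, 0.2]
width: 0.0578
at [ 0.4918 -0.0282  0.0652] yaw 89.84 tilt 0.18 w 0.0578 F [-0.6 -0.5  0.2] t 19.9
shift mm [ 1.7  1.2 15.7] turn deg [-0.18 -0.02 -0.16]
```

View pics/s14.png

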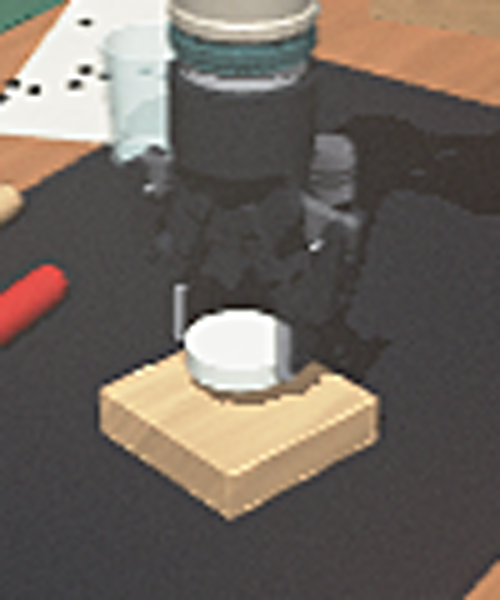

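View pics/t14.png

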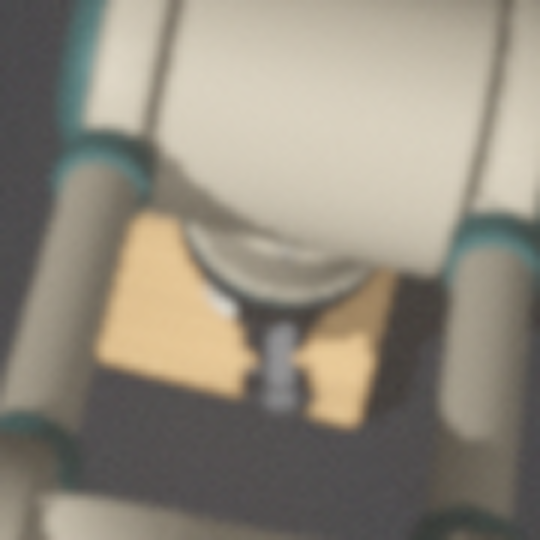

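The pad hovers over the block, a little towards its far side by parallax. I'll lower to contact and release.

```bash
python3 -m jog '[1,1,8,0,0,0,1,1,13,0,0,0,1,1,15,0,0,0,1,1,15,0,0,0,1,1,15,0,0,0]'
python3 -m jog '[0,0,1,0,0,0,0,0,1,0,0,0]'
python3 -c "
from h import *
go(.493,-.0265,.0486,90)"
```

```text
clock: 20.62
position: [0.4942, -0.0258, 0.0514]
ee_rot: [0.0, 0.707, 0.707, 0.0]
contact_force: [0.5, 0.1, -1.2]
width: 0.0585
clock: 20.88
position: [0.4941, -0.0259, 0.0503]
ee_rot: [0.0, 0.707, 0.707, 0.0]
contact_force: [0.7, 0.7, -1.9]
width: 0.0581
at [ 0.4941 -0.0259  0.0503] yaw 89.99 tilt 0.01 w 0.0581 F [ 0.7  0.7 -1.9] t 20.875
shift mm [-0.6 -1.1  1.7] turn deg [ 0.01  0.01 -0.01]
```

```bash
python3 -m jog '[0,-1,1.5,0,0,0,0,-1,1.5,0,0,0]'
python3 -m jog '[0,0,0,0,0,0,0,0,0,0,0,0,0,0,0,0,0,0,0,0,0,0,0,0]' 0.1
python3 -m jog '[0,0,-40,0,0,0,0,0,-90,0,0,0,0,0,-130,0,0,0]' 0
python3 -c "
from h import *
go(.573,-.253,.15,90)"
```

```text
clock: 21.12
position: [0.4929, -0.0258, 0.0487]
ee_rot: [-0.0, 0.707, 0.707, -0.0]
contact_force: [0.1, 0.1, -0.6]
width: 0.0581
clock: 21.62
position: [0.4931, -0.0259, 0.0488]
ee_rot: [0.0, 0.707, 0.707, -0.0]
contact_force: [0.1, 0.4, 0.0]
width: 0.0769
clock: 22.0
position: [0.4934, -0.0259, 0.1806]
ee_rot: [0.001, 0.707, 0.707, 0.0]
contact_force: [0.1, -0.2, 0.8]
width: 0.0855
at [ 0.4934 -0.0259  0.1806] yaw 89.99 tilt 0.08 w 0.0855 F [ 0.1 -0.2  0.8] t 22.0
shift mm [-227.1   79.6   30.8] turn deg [ 0.08  0.02 -0.01]
```

```bash
python3 -m jog '[-227,80,20,0,0,0,-227,80,20,0,0,0,-227,80,20,0,0,0,-227,80,20,0,0,0,-227,80,20,0,0,0,-227,80,20,0,0,0,-227,80,20,0,0,0]' 0.2
python3 - <<'E'
from h import *
go(.573,-.253,.035,90)
t=cam("top");s=cam("side");crop(s,260,150,100,80,7,"s15.png");crop(t,295,150,90,90,6,"t15.png")
hsv=cv2.cvtColor(t[0],cv2.COLOR_RGB2HSV); m=cv2.inRange(hsv[150:240,295:385],(0,0,205),(180,50,255));M=cv2.moments(m,True);print(M["m00"],M["m10"]/M["m00"]+295,M["m01"]/M["m00"]+150)
m=cv2.inRange(hsv[150:240,295:385],(8,60,110),(30,170,255))|m; ct=max(cv2.findContours(m,cv2.RETR_EXTERNAL,cv2.CHAIN_APPROX_NONE)[0],key=cv2.contourArea);print(cv2.minAreaRect(ct))
E
```

```text
clock: 22.88
position: [0.5726, -0.2513, 0.159]
ee_rot: [-0.0, 0.707, 0.707, 0.0]
contact_force: [-0.8, -0.4, 0.0]
width: 0.0684
at [ 0.5726 -0.2513  0.159 ] yaw 90.06 tilt 0.05 w 0.0684 F [-0.8 -0.4  0. ] t 22.875
shift mm [ -1.8   0.5 124. ] turn deg [-0.03 -0.04  0.06]
502.0 338.1195219123506 192.1035856573705
((42.7901611328125, 43.49740982055664), (46.979461669921875, 46.77586364746094), 14.743562698364258)
```

View pics/t15.png

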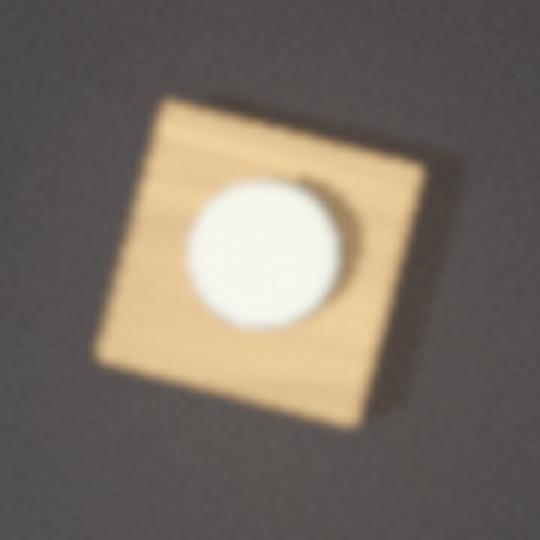

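View pics/s15.png

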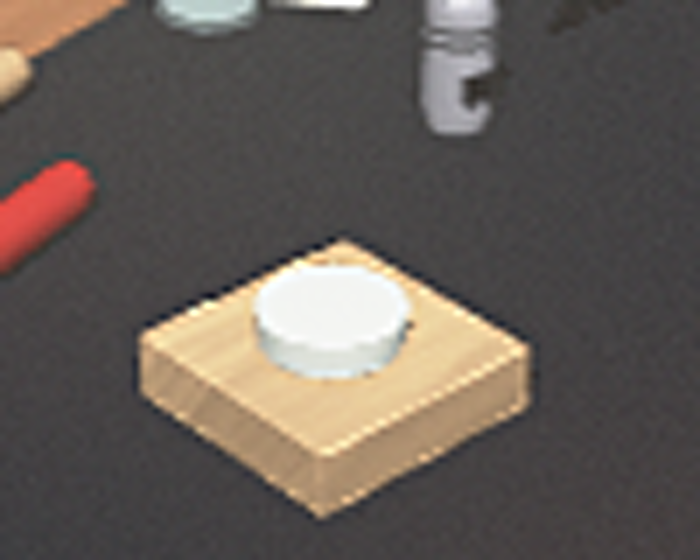

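Run:
```python
from h import *
t=cam("top");s=cam("side")
print("pad t",onz(t,(338.5,192.0),.046)); print("blk t",onz(t,(338.2,193.0),.03))
f=lambda u,v:(260+(u+.5)/7-.5,150+(v+.5)/7-.5)
print("pad s",onz(s,f(332,307),.046))
Q=np.array([onz(s,f(*c),.03) for c in((345,240),(529,350),(323,454),(141,338))]);print("blk s",Q,Q.mean(0),np.linalg.norm(Q-np.roll(Q,1,0),axis=1))
# base corner at bench, near corner & sides
Q=np.array([onz(s,f(*c),.0) for c in((529,408),(323,517),(141,392))]);print(Q,(Q[0]+Q[2])/2)
```

```text
pad t [ 0.4943 -0.028   0.046 ]
blk t [ 0.4936 -0.0278  0.03  ]
pad s [ 0.4909 -0.0232  0.046 ]
blk s [[ 0.5293 -0.0898  0.03  ]
 [ 0.4238 -0.0619  0.03  ]
 [ 0.4514  0.041   0.03  ]
 [ 0.5539  0.0175  0.03  ]] [ 0.4896 -0.0233  0.03  ] [0.1101 0.1092 0.1066 0.1052]
[[ 0.4242 -0.0655  0.    ]
 [ 0.4519  0.0401  0.    ]
 [ 0.5585  0.0133  0.    ]] [ 0.4913 -0.0261  0.    ]
```

The pad is within about 1 mm of the block centre in both views. Now I'll descend on the large punch.

```bash
python3 -m jog '[-1,0,40,0,0,0,-1,0,75,0,0,0,-1,0,105,0,0,0,-1,0,119,0,0,0,-1,0,119,0,0,0,-1,0,119,0,0,0]'
python3 - <<'E'
from h import *
go(.573,-.253,.040,90)
t=cam("top");s=cam("side");crop(s,285,100,90,90,6,"s16.png")
E
```

```text
clock: 23.82
position: [0.574, -0.2543, 0.0411]
ee_rot: [0.001, 0.707, 0.707, 0.0]
contact_force: [-0.2, 0.1, 0.9]
width: 0.0685
at [ 0.574  -0.2543  0.0411] yaw 90.0 tilt 0.15 w 0.0685 F [-0.2  0.1  0.9] t 23.825
shift mm [ 1.3 -1.   1.1] turn deg [0.13 0.08 0.  ]
```

View pics/s16.png

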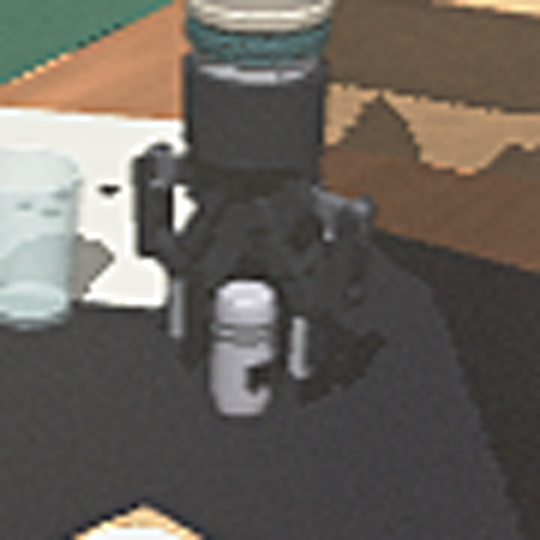

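The pads at (176,305) and (299,348) straddle the punch at (245,350). I'll settle, grip and lift.

```bash
python3 -m jog '[1,0,0,0,0,0,1,0,0,0,0,0,1,0,0,0,0,0]'
python3 -m jog '[0,0,0,0,0,0,0,0,0,0,0,0,0,0,0,0,0,0,0,0,0,0,0,0,0,0,0,0,0,0,0,0,0,0,0,0]' 1 50
python3 -m jog '[0,0,-20,0,0,0,0,0,-50,0,0,0,0,0,-80,0,0,0,0,0,-80,0,0,0,0,0,-80,0,0,0]'
python3 - <<'E'
from h import *
go(.493,-.0268,.121,90)
t=cam("top");s=cam("side");crop(s,285,80,90,90,6,"s17.png")
E
```

```text
clock: 24.3
position: [0.5731, -0.2529, 0.04]
ee_rot: [0.0, 0.707, 0.707, -0.0]
contact_force: [-0.9, 0.3, -1.3]
width: 0.0682
clock: 25.05
position: [0.573, -0.2529, 0.04]
ee_rot: [-0.0, 0.707, 0.707, -0.0]
contact_force: [-0.6, -0.1, 2.8]
width: 0.0332
clock: 25.68
position: [0.5722, -0.2523, 0.118]
ee_rot: [-0.001, 0.707, 0.707, -0.0]
contact_force: [-0.1, 0.8, -4.4]
width: 0.033
at [ 0.5722 -0.2523  0.118 ] yaw 89.99 tilt 0.16 w 0.033 F [-0.1  0.8 -4.4] t 25.675
shift mm [225.4 -79.2  -2.5] turn deg [-0.13 -0.08 -0.01]
```

View pics/s17.png

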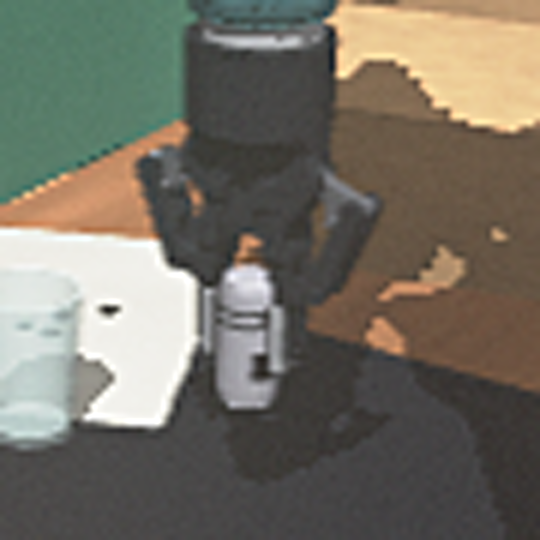

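It is held upright. I'll carry it slowly to above the pad.

```bash
python3 -m jog '[15,-5,-3,0,0,0,40,-14,-5,0,0,0,70,-25,-5,0,0,0,105,-37,-5,0,0,0,140,-49,-5,0,0,0,170,-60,-5,0,0,0,195,-69,-5,0,0,0,213,-75,-5,0,0,0,222,-78,-5,0,0,0,225,-79,-5,0,0,0]'
python3 -m jog '[0,0,10,0,0,0,0,0,20,0,0,0,0,0,25,0,0,0,0,0,25,0,0,0,0,0,25,0,0,0]'
python3 - <<'E'
from h import *
go(.493,-.0268,.0862,90)
t=cam("top");s=cam("side");crop(s,270,120,90,110,5,"s18.png")
E
```

```text
clock: 27.02
position: [0.4942, -0.0276, 0.1248]
ee_rot: [0.0, 0.707, 0.707, -0.0]
contact_force: [0.4, -0.7, -3.7]
width: 0.0326
clock: 27.65
position: [0.4944, -0.0281, 0.0998]
ee_rot: [0.0, 0.707, 0.707, 0.0]
contact_force: [-0.8, -1.1, -3.2]
width: 0.033
at [ 0.4944 -0.0281  0.0998] yaw 89.97 tilt 0.02 w 0.033 F [-0.8 -1.1 -3.2] t 27.65
shift mm [ 1.3 -1.4 13.6] turn deg [ 0.02  0.01 -0.03]
```

View pics/s18.png

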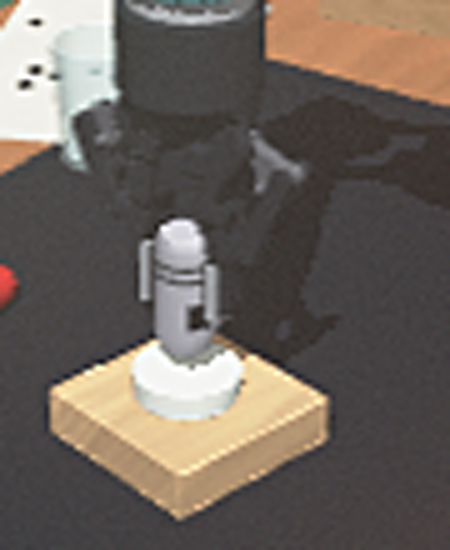

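Run:
```python
from h import *
s=cam("side")
f=lambda u,v:(270+(u+.5)/5-.5,120+(v+.5)/5-.5)
print("foot c",onz(s,f(186,351),.0598),"top c",onz(s,f(181,229),.1298),"pad",onz(s,f(187,372),.046))
for p in([.4944,-.0281,.0598],[.4909,-.0232,.0598],[.4909,-.0232,.1298]): print(proj(s,p),(proj(s,p)-[269.5,119.5])*5)
```

```text
foot c [ 0.4896 -0.0201  0.0598] top c [ 0.4968 -0.0254  0.1298] pad [ 0.4893 -0.0208  0.046 ]
[306.9898 187.9692] [187.4489 342.3459]
[307.0463 189.1451] [187.7315 348.2257]
[307.211  166.3577] [188.555  234.2886]
```

```bash
python3 -m jog '[0.5,-1,5,0,0,0,0.5,-1,9,0,0,0,0.5,-1,12,0,0,0,0.5,-1,12,0,0,0,0.5,-1,12,0,0,0]'
python3 -m jog '[0,0,1,0,0,0,0,0,1,0,0,0]'
python3 -m jog '[0,0,0.7,0,0,0,0,0,0.7,0,0,0,0,0,0.7,0,0,0]'
```

```text
clock: 28.42
position: [0.4932, -0.0274, 0.0878]
ee_rot: [0.0, 0.707, 0.707, -0.0]
contact_force: [0.5, 0.5, -2.9]
width: 0.0327
clock: 28.68
position: [0.4931, -0.0273, 0.0868]
ee_rot: [0.0, 0.707, 0.707, -0.0]
contact_force: [0.4, 0.3, -3.5]
width: 0.0328
clock: 29.05
position: [0.4932, -0.0274, 0.0861]
ee_rot: [0.0, 0.707, 0.707, -0.0]
contact_force: [-1.0, 0.3, -2.7]
width: 0.0332
```

```bash
python3 -m jog '[0,0,0.7,0,0,0,0,0,0.7,0,0,0]'
python3 -m jog '[0,0,0.6,0,0,0,0,0,0.6,0,0,0,0,0,0.6,0,0,0]'
```

```text
clock: 29.3
position: [0.4932, -0.0274, 0.0859]
ee_rot: [0.0, 0.707, 0.707, 0.0]
contact_force: [-0.7, 0.8, 3.0]
width: 0.033
clock: 29.68
position: [0.4932, -0.0274, 0.0859]
ee_rot: [0.0, 0.707, 0.707, 0.0]
contact_force: [-2.9, 1.0, 7.6]
width: 0.033
```

Contact. I'll back off 0.5 mm, release gently and retreat straight up.

```bash
python3 -m jog '[0,0,-0.8,0,0,0,0,0,-0.8,0,0,0]'
python3 -m jog '[0,0,0,0,0,0,0,0,0,0,0,0,0,0,0,0,0,0,0,0,0,0,0,0]' 0.25
python3 - <<'E'
from h import *
t=cam("top");s=cam("side");crop(s,270,110,90,120,5,"s19.png");go(0.493,-.0274,.2,90)
E
```

```text
clock: 29.92
position: [0.4932, -0.0274, 0.0859]
ee_rot: [0.0, 0.707, 0.707, 0.0]
contact_force: [-1.6, -0.6, 5.2]
width: 0.033
clock: 30.42
position: [0.4932, -0.0274, 0.0855]
ee_rot: [0.0, 0.707, 0.707, -0.0]
contact_force: [-0.3, -0.0, -0.7]
width: 0.0643
at [ 0.4932 -0.0274  0.0855] yaw 89.99 tilt 0.01 w 0.064 F [ 0.5 -0.8 -0.1] t 30.525
shift mm [  -0.1   -0.2 -114.5] turn deg [ 0.    0.01 -0.01]
```

View pics/s19.png

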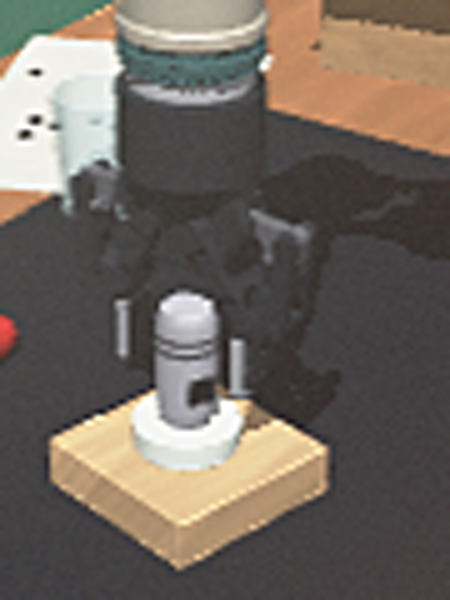

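The large punch stands on the pad, its axis and the pad both at crop u≈187. I'll retreat and move to the small punch.

```bash
python3 -m jog '[0,0,-30,0,0,0,0,0,-80,0,0,0,0,0,-125,0,0,0,0,0,-125,0,0,0]'
python3 - <<'E'
from h import *
go(.598,.279,.16,76)
E
```

```text
clock: 31.02
position: [0.4956, -0.0278, 0.2144]
ee_rot: [0.004, 0.707, 0.707, 0.002]
contact_force: [0.3, -0.1, -0.0]
width: 0.0636
at [ 0.4956 -0.0278  0.2144] yaw 89.99 tilt 0.51 w 0.0636 F [ 0.3 -0.1 -0. ] t 31.025
shift mm [306.9 101.9  54.7] turn deg [ 0.51  0.04 13.99]
```

```bash
python3 -m jog '[306,105,10,0,0,14,306,105,10,0,0,14,306,105,10,0,0,14,306,105,10,0,0,14,306,105,40,0,0,14,306,105,40,0,0,14,306,105,40,0,0,14,306,105,40,0,0,14,306,105,40,0,0,14,306,105,40,0,0,14]' 0.4
python3 - <<'E'
from h import *
go(.598,.279,.04,76)
t=cam("top");s=cam("side");crop(s,165,150,90,130,5,"s20.png");crop(t,295,130,90,90,6,"t20.png")
E
```

```text
clock: 32.28
position: [0.5983, 0.2775, 0.1715]
ee_rot: [0.0, 0.789, 0.615, 0.0]
contact_force: [-0.2, -0.4, 0.8]
width: 0.051
at [0.5983 0.2775 0.1715] yaw 75.91 tilt 0.07 w 0.051 F [-0.2 -0.4  0.8] t 32.275
shift mm [  1.3  -0.8 131.5] turn deg [ 0.06 -0.02 -0.09]
```

View pics/s20.png

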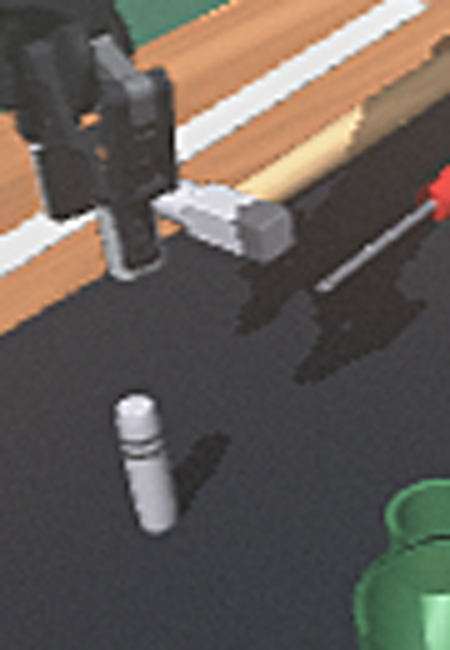

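View pics/t20.png

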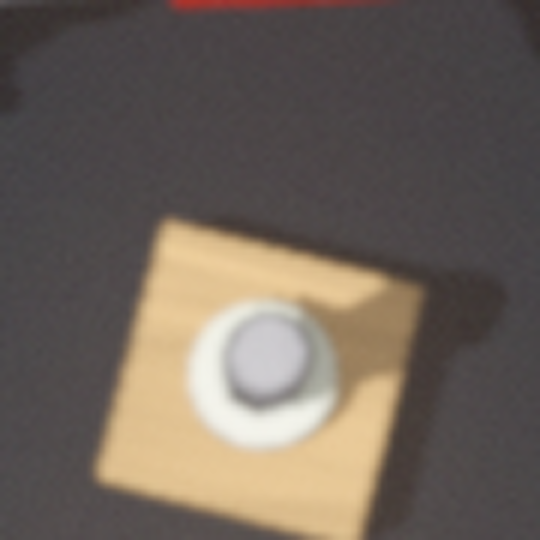

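The large punch stands upright on the pad, with its top at crop (267,355). The small punch is directly below the gripper. I'll descend partway and check.

```bash
python3 -m jog '[1,0,35,0,0,0,1,0,60,0,0,0,1,0,70,0,0,0,1,0,70,0,0,0]'
python3 - <<'E'
from h import *
t=cam("top");s=cam("side");crop(s,165,170,90,110,5,"s21.png");go(.598,.279,.04,76)
print("LP top",onz(t,(339.1,188.75),.116))
E
```

```text
clock: 32.88
position: [0.5983, 0.2794, 0.1003]
ee_rot: [-0.0, 0.788, 0.616, -0.0]
contact_force: [0.5, 0.2, -0.0]
width: 0.0511
at [0.5992 0.2798 0.1017] yaw 75.99 tilt 0.12 w 0.0511 F [-0.2 -0.7  0.3] t 32.975
shift mm [-1.2 -1.1 61.7] turn deg [ 0.1  -0.06 -0.01]
LP top [ 0.4939 -0.027   0.116 ]
```

View pics/s21.png

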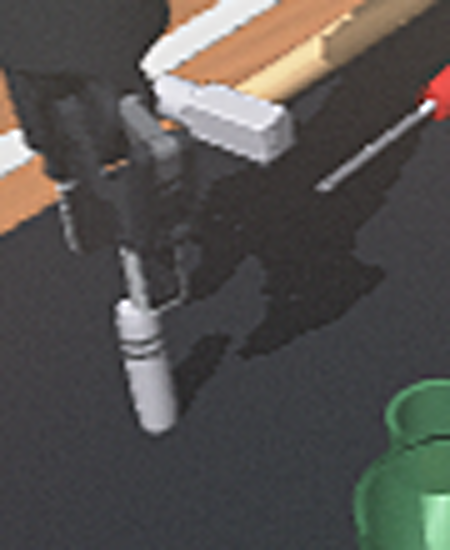

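Run:
```python
from h import *
s=cam("side");p=get_state()["position"];d=np.array([.97,-.242,0]);x=np.array([.242,.97,0])
g=lambda q:((proj(s,q)-[164.5,169.5])*5).round(0)
for dz in(-.012,-.019): print("mid",g(p+[0,0,dz]),"far/near edges", [g(p+k*.0255*d+m*.011*x+[0,0,dz]) for k in(1,-1) for m in(1,-1)])
print("punch top at est", g([.598,.279,.07]),g([.5957,.2815,.07]))
```

```text
mid [126. 266.] far/near edges [array([ 76., 250.]), array([122., 231.]), array([130., 303.]), array([177., 282.])]
mid [129. 279.] far/near edges [array([ 79., 263.]), array([125., 243.]), array([133., 316.]), array([180., 295.])]
punch top at est [137. 301.] [136. 306.]
```

The projection of the jaw midline falls on the punch top, predicted (137,301) against observed (135,306). I'll descend and grip.

```bash
python3 -m jog '[0,0,20,0,0,0,0,0,40,0,0,0,0,0,55,0,0,0,0,0,61,0,0,0,0,0,61,0,0,0,0,0,61,0,0,0]'
python3 - <<'E'
from h import *
go(.598,.279,.04,76)
s=cam("side");crop(s,165,170,90,110,5,"s22.png")
E
python3 -m jog '[0,0,0,0,0,0,0,0,0,0,0,0,0,0,0,0,0,0,0,0,0,0,0,0,0,0,0,0,0,0,0,0,0,0,0,0]' 1 40
```

```text
clock: 33.78
position: [0.599, 0.2798, 0.0403]
ee_rot: [0.0, 0.788, 0.616, 0.001]
contact_force: [-0.2, -1.0, 0.7]
width: 0.0508
at [0.599  0.2798 0.0403] yaw 75.99 tilt 0.08 w 0.0508 F [-0.2 -1.   0.7] t 33.775
shift mm [-1.  -0.8  0.3] turn deg [ 0.07 -0.04 -0.01]
clock: 34.58
position: [0.5986, 0.2797, 0.04]
ee_rot: [0.0, 0.788, 0.616, 0.0]
contact_force: [-0.9, 0.5, 5.3]
width: 0.017
```

View pics/s22.png

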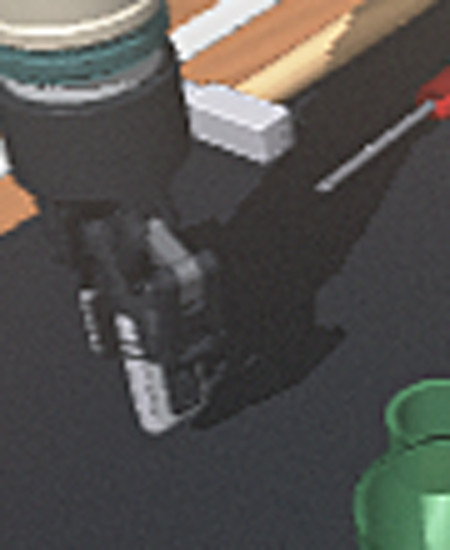

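```bash
python3 -m jog '[0,0,-15,0,0,0,0,0,-35,0,0,0,0,0,-55,0,0,0,0,0,-60,0,0,0,0,0,-60,0,0,0]'
python3 - <<'E'
from h import *
go(.5155,.065,.09,76)
s=cam("side");crop(s,165,150,90,110,5,"s23.png")
E
```

```text
clock: 35.2
position: [0.5983, 0.2796, 0.0996]
ee_rot: [0.0, 0.788, 0.616, 0.0]
contact_force: [0.2, 0.6, -1.0]
width: 0.0171
at [0.5983 0.2796 0.0996] yaw 75.99 tilt 0.01 w 0.0171 F [ 0.2  0.6 -1. ] t 35.2
shift mm [-228.3  -28.4    9.6] turn deg [ 0.01  0.   -0.01]
```

View pics/s23.png

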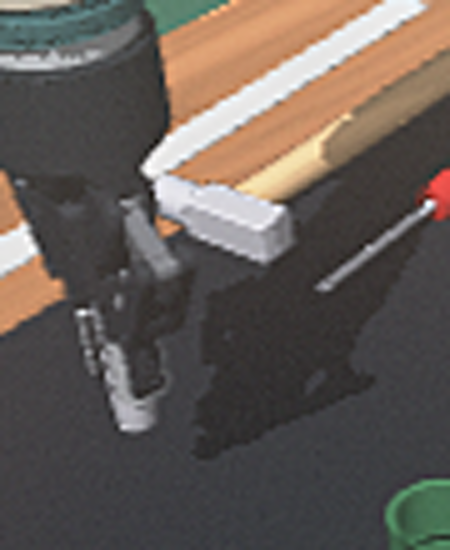

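The small punch is held. I'll carry it slowly to the left of the block.

```bash
python3 -m jog '[-15,-2,0,0,0,0,-40,-5,0,0,0,0,-70,-9,0,0,0,0,-105,-13,0,0,0,0,-140,-17,0,0,0,0,-170,-21,0,0,0,0,-195,-24,0,0,0,0,-215,-27,0,0,0,0,-225,-28,0,0,0,0,-228,-28,0,0,0,0]'
python3 -m jog '[0,0,15,0,0,0,0,0,30,0,0,0,0,0,40,0,0,0,0,0,40,0,0,0,0,0,40,0,0,0]'
python3 - <<'E'
from h import *
go(.5155,.065,.041,76)
t=cam("top");s=cam("side");crop(s,250,110,110,120,5,"s24.png");crop(t,275,130,110,100,6,"t24.png")
print(onz(s,(0,0),0)*0)
for p in([.5155,.065,0.02],[.5123,.069,.02]): print((proj(s,p)-[249.5,109.5])*5)
E
```

```text
clock: 36.5
position: [0.5159, 0.0648, 0.0995]
ee_rot: [-0.0, 0.788, 0.615, 0.0]
contact_force: [0.2, -0.0, -1.3]
width: 0.017
clock: 37.12
position: [0.5163, 0.0653, 0.0595]
ee_rot: [0.0, 0.788, 0.616, 0.0]
contact_force: [-0.8, 0.9, -0.6]
width: 0.0169
at [0.5163 0.0653 0.0595] yaw 76.01 tilt 0.01 w 0.0169 F [-0.8  0.9 -0.6] t 37.125
shift mm [-0.5 -0.7 18.5] turn deg [0.01 0.   0.01]
[ 0. -0.  0.]
[154.4967 521.5643]
[154.6849 527.3058]
```

View pics/s24.png

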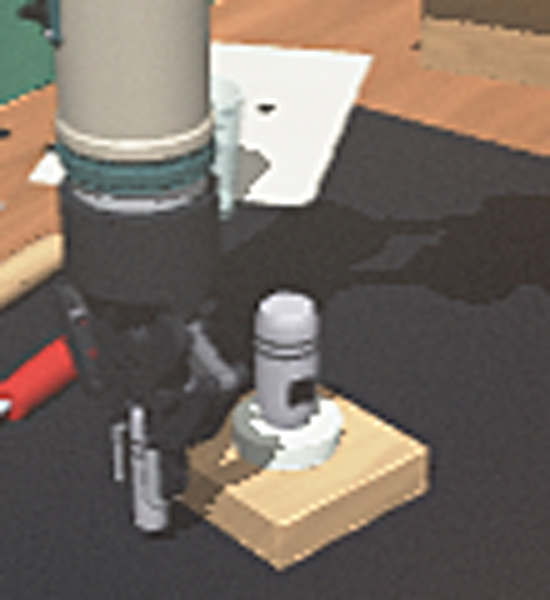

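View pics/t24.png

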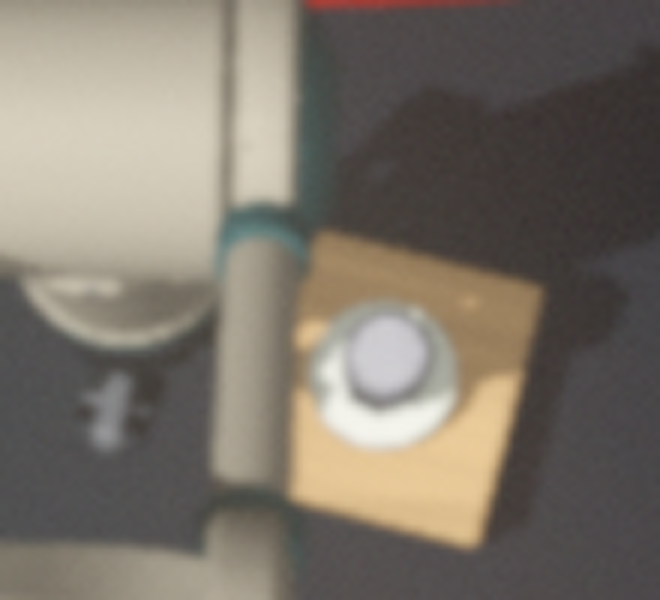

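The punch foot is at crop (152,522), against a predicted (154,521). I'll lower to contact.

```bash
python3 -m jog '[0,0,8,0,0,0,0,0,14,0,0,0,0,0,17.5,0,0,0,0,0,17.5,0,0,0,0,0,17.5,0,0,0]'
python3 -m jog '[0,0,1,0,0,0,0,0,1,0,0,0,0,0,1,0,0,0]'
python3 -m jog '[0,0,1,0,0,0,0,0,1,0,0,0,0,0,1,0,0,0]'
```

```text
clock: 37.85
position: [0.5162, 0.0652, 0.0421]
ee_rot: [0.0, 0.788, 0.616, 0.0]
contact_force: [-0.0, -0.3, -1.2]
width: 0.0169
clock: 38.22
position: [0.5161, 0.0652, 0.0411]
ee_rot: [0.0, 0.788, 0.616, 0.0]
contact_force: [-0.2, -0.1, -0.5]
width: 0.0169
clock: 38.6
position: [0.516, 0.0651, 0.0401]
ee_rot: [0.0, 0.788, 0.616, -0.0]
contact_force: [0.2, 0.4, -0.8]
width: 0.0173
```

```bash
python3 -m jog '[0,0,0.6,0,0,0,0,0,0.6,0,0,0,0,0,0.6,0,0,0]'
python3 -m jog '[0,0,-0.3,0,0,0,0,0,-0.3,0,0,0]'
python3 -m jog '[0,0,0,0,0,0,0,0,0,0,0,0,0,0,0,0,0,0,0,0,0,0,0,0]' 0.4
python3 -m jog '[0,0,-25,0,0,0,0,0,-60,0,0,0,0,0,-110,0,0,0,0,0,-150,0,0,0,0,0,-150,0,0,0]'
python3 -m jog '[300,0,-150,0,0,0,300,0,-150,0,0,0,300,0,-150,0,0,0,300,0,-150,0,0,0,300,0,-150,0,0,0,300,0,-150,0,0,0,300,0,-150,0,0,0]'
python3 - <<'E'
from h import *
t=cam("top");s=cam("side");crop(s,180,140,200,180,4,"s25.png");crop(t,190,70,275,180,2.8,"t25.png");crop(t,285,130,100,95,6,"t26.png");crop(s,260,150,90,90,6,"s26.png");print(get_state()["position"])
E
```

```text
clock: 38.98
position: [0.5161, 0.0652, 0.0399]
ee_rot: [0.0, 0.788, 0.616, 0.0]
contact_force: [-2.2, -0.6, 5.3]
width: 0.0173
clock: 39.22
position: [0.5161, 0.0652, 0.0399]
ee_rot: [0.0, 0.788, 0.616, 0.0]
contact_force: [-1.2, -0.1, 3.9]
width: 0.0169
clock: 39.72
position: [0.5161, 0.0652, 0.0396]
ee_rot: [-0.0, 0.788, 0.616, -0.0]
contact_force: [-0.3, -0.0, 0.7]
width: 0.0516
clock: 40.35
position: [0.5183, 0.0652, 0.1933]
ee_rot: [0.003, 0.788, 0.616, 0.003]
contact_force: [-0.3, 0.3, -0.5]
width: 0.0512
clock: 41.22
position: [0.5887, 0.3577, 0.3382]
ee_rot: [-0.0, 0.787, 0.616, -0.001]
contact_force: [-0.6, 1.0, -0.9]
width: 0.0507
[0.5881 0.3553 0.3378]
```

View pics/s25.png

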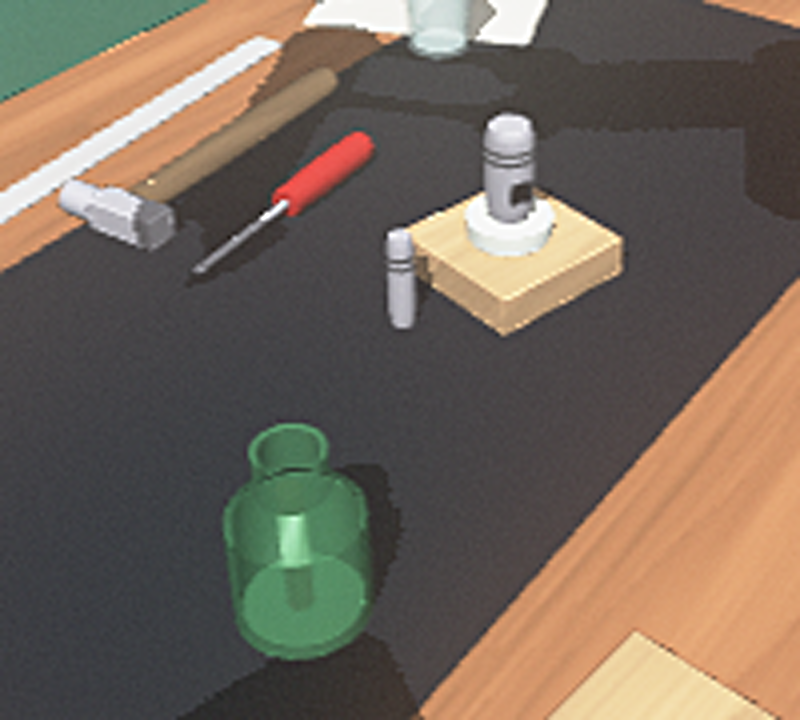

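View pics/t25.png

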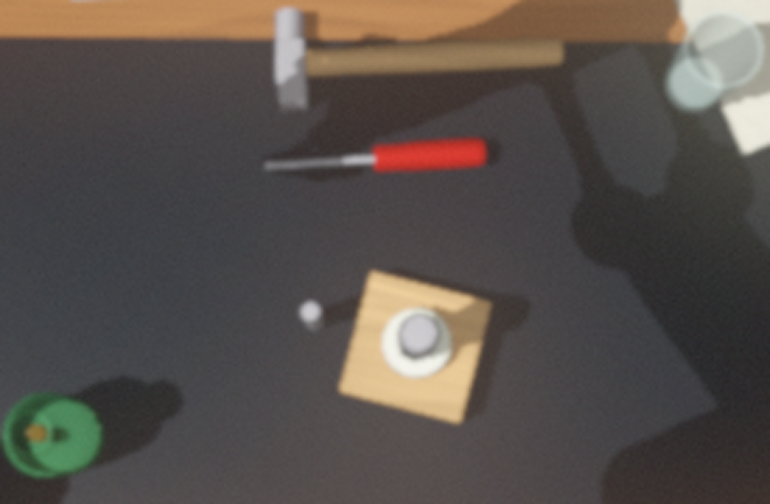

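View pics/t26.png

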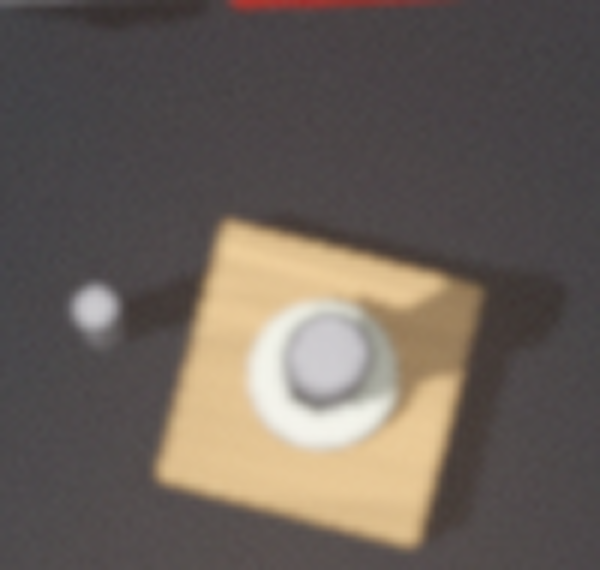

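View pics/s26.png

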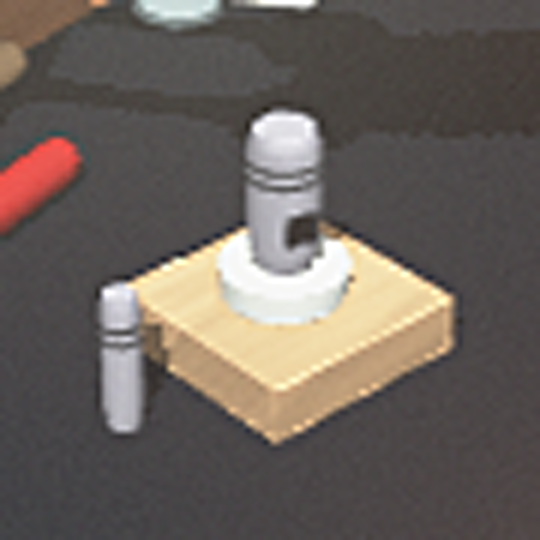

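Run:
```python
from h import *
t=cam("top");s=cam("side");f=lambda u,v:(285+(u+.5)/6-.5,130+(v+.5)/6-.5)
sp=onz(t,f(96,307),.07);lp=onz(t,f(327,356),.116);pad=onz(t,f(323,374),.046)
C=np.array([onz(t,f(*c),.03) for c in((227,219),(484,290),(417,545),(157,478))]);b=C.mean(0);
a=-.24;ex=np.array([np.cos(a),np.sin(a)]);ey=np.array([-np.sin(a),np.cos(a)])
for n,p in(("small",sp),("large",lp),("pad",pad)): d=(p-b)[:2];print(n,p,"block frame",d@ex,d@ey)
print(b)
g=lambda u,v:(260+(u+.5)/6-.5,150+(v+.5)/6-.5)
C=np.array([onz(s,g(*c),.03) for c in((322,222),(454,298),(277,389),(134,288))]);
foot=onz(s,g(124,422),0.0);top=onz(s,g(119,291),.07);bb=np.array([.4903,-.0235,0])
for p in(foot,top,onz(s,g(285,122),.116),onz(s,g(284,270),.046)): print(p,(p-bb)[:2]@ex,(p-bb)[:2]@ey)
```

```text
small [0.5175 0.0633 0.07  ] block frame 0.0023063166480608212 0.09412595024879272
large [ 0.4935 -0.0269  0.116 ] block frame 0.0005046791076097529 0.0008109720473140423
pad [ 0.4945 -0.0278  0.046 ] block frame 0.0017068286379290894 0.00022012341242688514
[ 0.4928 -0.0276  0.03  ]
[0.5164 0.0657 0.    ] 0.004120298717262526 0.09278896996469947
[0.5158 0.0659 0.07  ] 0.003490578672823621 0.09293316912661702
[ 0.4944 -0.0279  0.116 ] 0.004976816390437884 -0.0032788166733256985
[ 0.4879 -0.0183  0.046 ] -0.0036022901640582238 0.004521947495494357
```

```bash
python3 -c "
from rig import *
print(sign_off()); print(get_state()['clock'])"
```

```text
the job is handed in; nothing more can be done
None
the job is handed in; nothing more can be done
```

The bench is ready and I handed the job in at about 41 s, with the gripper open and well clear of everything. I did the steps in the order you gave.

- **Offcuts:** Both are inside the jar, seen through the glass in both views. B appears to have come to rest upright on top of A, well below the rim.
- **Pad:** It lies within about 2 mm of the block's centre in the top view.
- **Large punch:** It stands upright on the pad, within about 1 mm of the block's centre in the top view.
- **Small punch:** It stands upright on the bench to the left of the block. The gap is about 29 to 30 mm, and it sits 2 to 4 mm from opposite the middle of that side.
- **Left alone:** The hammer, screwdriver and tumbler were not touched and look unmoved by eye.

**Where the checks disagreed:** In the side view, the pad came out about 6 mm and the large punch about 6 mm off centre, in opposite directions. I judged those ellipse centres by eye, and the two cameras differ by about 3 to 4 mm. I trusted the top view, which agreed with where the gripper let go.

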